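# Put the camera parts back in their own holders

### The arm

A 6-joint arm with a two-finger parallel gripper is mounted at the origin on the work surface. World frame = base frame: x ahead of the robot, y to its left, z up, the work surface at z = 0. Lengths are in m, angles in rad, forces in N, time in s.
With the tool pointing down it reaches from about 0.425 to 0.95 m from the base axis. Payload 3.5 kg.
Tool frame: the origin (TCP) lies at the very end of the fingers, on their centre line; the grasp point (between the pads) lies 19 mm behind it; z points along the fingers, y is the line along which they close (so a half turn about z gives the same grasp; the last joint's range is limited). The gripper opens to 85 mm and grips with 20 to 120 N. Pads are 22 mm wide; open, the fingers measure 114 mm over their backs; the gripper's body (76 mm by 85 mm) begins 54 mm behind the grasp point. The pads swing forward as they close: fully open they stand 13 mm farther back than shut.
Start: joints at [-1.359, 0.286, 1.577, -0, 1.279, -0.15], TCP at [0.239, -0.631, 0.231] pointing down, gripper open.
Joint ranges: [-2.77, 2.77], [-0.9, 2.22], [0.21, 2.48], [-1.53, 4.67], [0.24, 2.81], [-2.84, 2.84]. Speed limits (rad/s): [2.79, 2.79, 3.14, 3.14, 3.14, 3.14].

### API

Orientations are given as a unit quaternion [x, y, z, w].
In Python, from plant import get_state, read_camera, sign_off, recognise gives the robot as it stands.
- The arm moves only by the tool arm_command, never from a script. Its argument "steps" is a list of rows, each an object with "translation": the shift along the tool's x, y, z scaled (see below), a list of three; "twist": the turn, a rotation vector about the tool's x, y, z scaled (see below), a list of three; "fingers": the opening, from -1 (shut) to 1 (fully open). In form: [{"translation": [x, y, z], "twist": [rx, ry, rz], "fingers": fingers}, ...]. A call has 1 to 5 rows; each row is the pose to reach, as a shift and turn from the pose commanded when the call began, along the tool's axes at that moment; what a row does not reach only later rows make up. The controller multiplies each number of a shift by 75 cm and each number of a turn by 60 degrees. A row lasts 1/8 s, in which the tool goes at most 62.5 mm and 10.7 degrees, less where a joint would pass 70% of its speed; a pose out of reach is approached as far as the arm can. A call with a number of a shift or a turn outside -1 to 1 is refused whole. A call with a gripper value outside its range is refused whole. The fingers move at their own pace and stop on an object; "grip_force" is the grip in N (left out, the last holds). Time passes only in rows, so rows that repeat a pose let the fingers close. It gives the time, the measured TCP pose, the force, the opening and the grip force at its end, in the units of the state.
- get_state(): the state, without advancing time (a new reading comes with each control period).
- read_camera(name): name is "scene" or "top" or "wrist"; returns a dict with "pixels" (420x560x3 uint8, red, green, blue), "K" (3x3 intrinsics, pixels), "R" (3x3) and "t" (3): a world point X has camera coordinates R X + t; the wrist camera has in their place "T_tool_cam" (4x4, takes a point from camera to tool coordinates, whose origin is the TCP and whose axes are the flange's). Camera axes: x right, y down, z forward; pixel columns grow to the right and rows downward; lengths in m; the calibration is good to about 2 mm. A picture is of the moment at which its call begins: read the wrist's pose just before it. There is no depth.
- sign_off(): hands the job in; it is judged then, once.
Trained networks look in a picture, given as the dict that the camera call returned (one of the last four; its "shot" number tells which), for a name from the list of things; names that differ only in an ending like _2 or _b are one class to them, and where a whole thing is asked for, a point or a joint stands for the part that bears it (a point fixed in the world has none). Each returns a list of dicts, best first, with "conf" (0 to 1); they miss things now and then, are a little off and sometimes report something else, mostly with a low value. They report only what shows in the picture. A call takes as long as a camera call. They do not tell look-alikes from the thing itself.
- recognise(picture, query): "point" ([row, column] in pixels, amid what is visible of it).
The state is a dict: "time": time; "qpos": joint angles; "dq": joint speeds; "joint_efforts": joint torques, N m; "eef_pos": TCP position; "tcp_rot": TCP orientation; "contact_force": force on the tool from outside, world axes, zero at the start; "wrist_torque": the same for the moment, N m; "opening": opening from 0.0 (shut) to 1.0 (fully open); "finger_force": force on a finger pad.
Only numpy, scipy, OpenCV 4.12 (cv2) and the standard library are available. Lean on these libraries where they do the work, as an engineer would, in place of code of your own. Each camera call takes 0.05 s, during which the arm holds its last target. There are 200 camera calls.

### The job

Three parts of the endoscope camera set stand in each other's places. Parking one of them in the empty square tray on the way, put the round lens coupler in the middle of the round dish, the oblong lamp module in the long tray, and the square alignment block flat on the checking stage, pushed snugly into the corner against both brass stops. Set every part down gently and upright, and leave the jar, the dropper bottle and the screwdriver where they are.

Things in the scene. Friction and masses are not known exactly. Their poses are not given: they have to be found in the camera images.
- coupler: Lens coupler, loose, about 0.18 kg: round black turned part with a bright steel band and a glass window on top. Lower barrel 44 mm diameter and straight from 0 to 40 mm height, then a neck of 32 mm diameter up to 58 mm. Origin: centre of its underside; z up. Starts upright in long_tray, up to 10 mm off its centre, any yaw.
- lamp_module: Lamp module, loose, about 0.25 kg: white oblong block 80 mm (its x) by 40 mm (its y) by 45 mm high, thin dark vent slots and one black end stripe on top. Origin: centre of its underside; z up. Starts lying on check_stage, near its middle, up to 0.25 rad askew to it.
- align_block: Alignment block, loose, about 0.26 kg: plain aluminium block, square, 48 by 48 mm (its x and y) and 45 mm high, with a dark round bore (26 mm across, look only) in its top. Origin: centre of its underside; z up. All four sides are alike. Starts in round_dish, up to 5 mm off its centre.
- round_dish: Round shallow steel dish, fixed to the table; place of the coupler. Inside about 84 mm across at the floor, 92 mm over its rim; floor 5 mm above the table, rim top 11 mm above the table. Origin: centre of its underside, at table height.
- long_tray: Long shallow grey plastic tray, fixed; place of the lamp module. Outside 118 mm (its x) by 74 mm (its y), walls 4 mm thick, so 110 by 66 mm inside; floor 4 mm above the table, rim top 11 mm above the table. Origin: centre of its underside.
- spare_tray: Square shallow steel tray, fixed, empty at the start: the free spot for parking. Outside 100 by 100 mm, walls 4 mm, 92 by 92 mm inside; floor 4 mm, rim top 11 mm above the table. Origin: centre of its underside.
- check_stage: Checking stage, fixed: dark steel plate 110 x 110 mm, top face 12 mm above the table. Two brass stop bars, 10 mm thick, stand 6 mm above that face: along the +x edge (inner face at its x = +45 mm, y -48 to +36) and along the +y edge (inner face at y = +45 mm, x -9 to +41). The block against both has its centre at x = y = +21 mm. Origin: centre of underside, at table height.
- jar: Bystander, loose: white plastic jar with a blue cap, 56 mm diameter, 68 mm high, standing among the holders. Origin: centre of its underside.
- dropper: Bystander, loose: small amber dropper bottle, 28 mm diameter, 62 mm high. Origin: centre of its underside.
- driver: Bystander, loose: screwdriver with a blue handle, 130 mm long, lying on the left of the table. Origin: near its middle, at its underside.
Mind the look-alikes: they are no part of the job. There is more than one size of the check_stage; the job needs the larger.

How it is judged:
By the outcome, as a careful person would: the job done as asked, in the order asked, and still so for the second after the job is handed in, with the robot touching nothing.
It also fails if it takes over 104 s, if anything falls off the work surface, if the arm or the gripper's body presses on something with over 40 N, if the wrist force passes 120 N, or if a joint passes its speed limit or range.

## Working session

There is one attempt and no reset: what is moved stays moved. The work goes in short steps, Python scripts to look and compute and a tool call to move; the robot and the scene stay as the last step left them, time stands still between calls to the robot, and variables do not carry over. Pictures are saved under pics/ and viewed, at most 14 in all, crops included, and the job is handed in when it is done.

Besides the shell and the picture viewer there is one more tool, called after ">>>" as a command line: name --argument value ..., lists and objects as JSON in quotes. arm_command: Moves the arm, as the interface text tells. Shifts and turns lie within -1 to 1; 1 stands for 75 cm of shift or 60 degrees of turn. Its arguments: {"type":"object","properties":{"steps":{"type":"array"},"grip_force":{"type":"number"}},"required":["steps"]}

```bash
ls; mkdir -p pics; cat > h.py <<'E'
import numpy as np, cv2, sys
from plant import get_state, read_camera, sign_off, recognise
def save(p,n,crop=None,s=1):
    im=p["pixels"][:,:,::-1]
    if crop: r0,r1,c0,c1=crop; im=im[r0:r1,c0:c1]
    cv2.imwrite(f"pics/{n}.png",cv2.resize(im,None,fx=s,fy=s,interpolation=cv2.INTER_CUBIC))
E
python3 - <<'E'
from h import *
np.set_printoptions(precision=4,suppress=True)
s=get_state(); print(s)
for n in("top","scene"):
    p=read_camera(n); save(p,n+"0",s=1.4)
    print(n,p["K"],p["R"],p["t"])
    np.savez(n+"0.npz",**{k:p[k] for k in("K","R","t","pixels")})
    for q in "coupler lamp_module align_block round_dish long_tray spare_tray check_stage jar dropper driver".split():
        print(q,[(np.round(d["point"]),round(d["conf"],2)) for d in recognise(p,q)])
E
```

```text
pics
{'time': 0.0, 'qpos': array([-1.359 ,  0.2872,  1.5782, -0.    ,  1.2786, -0.15  ]), 'dq': array([ 0.0008,  0.0008,  0.0006,  0.0006, -0.0017,  0.0009]), 'joint_efforts': array([ -0.0016, -40.5987, -29.2628,  -0.0002,   0.0059,   0.    ]), 'eef_pos': array([ 0.2388, -0.6307,  0.2299]), 'tcp_rot': array([ 0.9837,  0.1799, -0.    , -0.0012]), 'contact_force': array([-0.6748,  0.1695,  0.319 ]), 'wrist_torque': array([-0.0009,  0.0176, -0.0185]), 'finger_force': 0.0, 'opening': 1.0006430822455243}
top [[465.8678   0.     274.5912]
 [  0.     465.8678 211.5878]
 [  0.       0.       1.    ]] [[-0.0266 -0.9996 -0.0124]
 [-0.993   0.0278 -0.115 ]
 [ 0.1153  0.0092 -0.9933]] [0.0689 0.5046 1.0145]
coupler [(array([217., 304.]), 0.6)]
lamp_module [(array([232., 183.]), 0.55)]
align_block [(array([156., 234.]), 0.71)]
round_dish [(array([171., 234.]), 0.8)]
long_tray [(array([228., 305.]), 0.73)]
spare_tray [(array([224., 415.]), 0.93), (array([172., 124.]), 0.4)]
check_stage [(array([284., 118.]), 0.84), (array([228., 198.]), 0.73)]
jar [(array([159., 364.]), 0.72)]
dropper [(array([141., 293.]), 0.52), (array([169., 235.]), 0.49), (array([223., 412.]), 0.49)]
driver [(array([169., 125.]), 0.87)]
scene [[498.9157   0.     280.7252]
 [  0.     498.9157 209.656 ]
 [  0.       0.       1.    ]] [[ 0.867   0.4982  0.0039]
 [ 0.3824 -0.6604 -0.6463]
 [-0.3194  0.5618 -0.7631]] [-0.4923 -0.1184  1.2323]
coupler [(array([235., 250.]), 0.84), (array([215., 342.]), 0.51)]
lamp_module [(array([155., 299.]), 0.57)]
align_block [(array([214., 340.]), 0.94)]
round_dish [(array([227., 337.]), 0.71), (array([311., 270.]), 0.18)]
long_tray [(array([249., 238.]), 0.86)]
spare_tray [(array([329., 165.]), 0.59)]
check_stage [(array([172., 304.]), 0.87), (array([114., 286.]), 0.72)]
jar [(array([312., 270.]), 0.67)]
dropper [(array([266., 328.]), 0.57)]
driver [(array([148., 378.]), 0.61)]
```

View pics/top0.png

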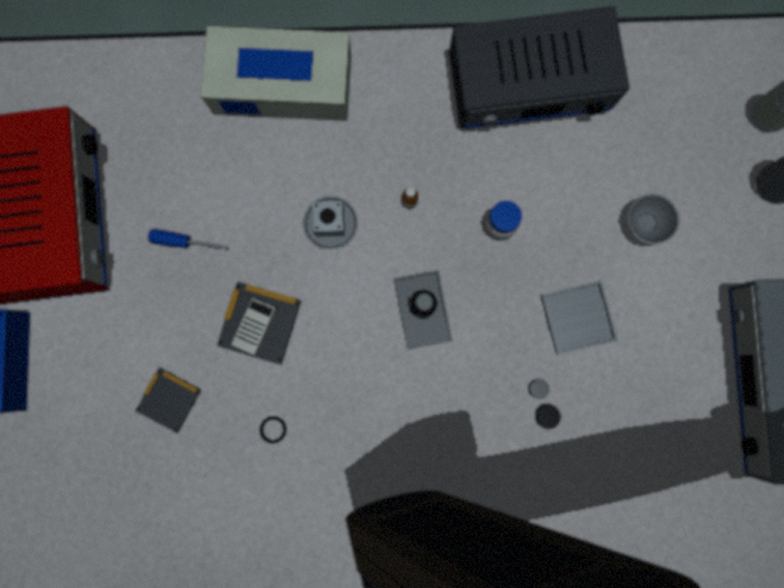

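View pics/scene0.png

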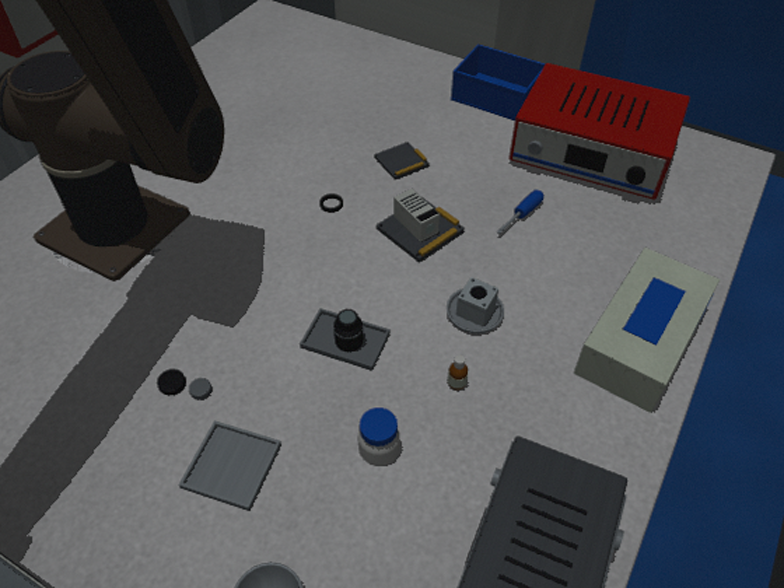

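The top picture shows: block in dish (row 156, col 234), coupler in long tray (217, 304), lamp on the larger stage (232, 183), spare tray (224, 415), jar (159, 364), dropper (141, 293) and driver (169, 125).

What could be mistaken for the things I want (top-view row, col):
- **Stage:** the larger one at (230, 185) bears the lamp; the smaller look-alike is at (286, 120).
- **Coupler:** black caps or rings at (297, 391), (277, 385) and (307, 195).
- **Dish:** a bowl at (157, 463).

I choose the larger stage, the dish holding the block and the coupler in the tray.

```bash
cat >> h.py <<'E'
from scipy.spatial.transform import Rotation as Ro
from scipy.optimize import least_squares
def wcam(p,s):
    "world->cam R,t of the wrist camera from state s"
    T=np.eye(4); T[:3,:3]=Ro.from_quat(s["tcp_rot"]).as_matrix(); T[:3,3]=s["eef_pos"]
    M=np.linalg.inv(T@p["T_tool_cam"]); return M[:3,:3],M[:3,3]
def shot(name):
    s=get_state(); p=read_camera(name)
    if name=="wrist": p["R"],p["t"]=wcam(p,s)
    return p
def ray(p,rc):
    d=p["R"].T@np.linalg.solve(p["K"],[rc[1],rc[0],1.]); return -p["R"].T@p["t"],d
def plane(p,rc,z):
    c,d=ray(p,rc); return c+d*(z-c[2])/d[2]
def tri(*prs):
    A=np.zeros((3,3));b=np.zeros(3)
    for p,rc in prs:
        c,d=ray(p,rc); d=d/np.linalg.norm(d); P=np.eye(3)-np.outer(d,d); A+=P;b+=P@c
    return np.linalg.solve(A,b)
def proj(p,X):
    c=(p["R"]@np.atleast_2d(X).T).T+p["t"]; u=(p["K"]@c.T).T; return (u[:,:2]/u[:,2:])[:,::-1]
def goto(pos,yaw=None,s=None):
    "numbers from the present pose to TCP pos, tool down, tool-x at yaw(rad, world)"
    s=s or get_state(); R=Ro.from_quat(s["tcp_rot"]); x=R.as_matrix()[:,0]
    y0=np.arctan2(x[1],x[0]); yaw=y0 if yaw is None else yaw
    T=Ro.from_matrix([[np.cos(yaw),np.sin(yaw),0],[np.sin(yaw),-np.cos(yaw),0],[0,0,-1]])
    return R.inv().apply(np.array(pos)-s["eef_pos"])/.75,(R.inv()*T).as_rotvec()/np.radians(60),np.degrees(y0)
E
python3 - <<'E'
from h import *
np.set_printoptions(precision=4,suppress=True)
L=lambda n:dict(np.load(n+"0.npz"))
t,s=L("top"),L("scene")
P={"coupler":((217,304),(235,250)),"lamp":((232,183),(155,299)),"block":((156,234),(212,340)),"dish":((159,236),(220,339)),"bore":((154,234),(209,341)),"longtray":((222,302),(242,247)),"spare":((227,413),(331,165)),"stage":((231,185),(160,300)),"jar cap":((154,361),(304,271)),"dropper":((141,293),(266,328)),"driver":((169,125),(148,378))}
for k,(a,b) in P.items(): print(k,tri((t,a),(s,b)),plane(t,a,0.01),plane(s,b,.01))
# spare corners
for rc in [(210,387),(202,429),(243,440),(252,397)]: print("sp",plane(t,rc,.011))
for rc in [(197,282),(194,312),(243,322),(249,292)]: print("lt",plane(t,rc,.011))
for rc in [(202,169),(214,214),(260,200),(247,156)]: print("st",plane(t,rc,.012))
p=read_camera("wrist"); print(p["K"],p["T_tool_cam"])
print(goto([.5,.0,.25],0))
E
```

```text
coupler [ 0.4943 -0.0079  0.0345] [ 0.4943 -0.0113  0.01  ] [0.4859 0.0096 0.01  ]
lamp [0.467  0.2617 0.0299] [0.4676 0.2651 0.01  ] [0.4583 0.2813 0.01  ]
block [0.6339 0.1431 0.0378] [0.6408 0.1459 0.01  ] [0.6259 0.1653 0.01  ]
dish [0.6338 0.1417 0.0114] [0.6336 0.1414 0.01  ] [0.634  0.1433 0.01  ]
bore [0.6355 0.1419 0.05  ] [0.6456 0.1459 0.01  ] [0.624  0.1744 0.01  ]
longtray [ 0.4852 -0.0056  0.0015] [ 0.483  -0.0064  0.01  ] [ 0.4904 -0.0095  0.01  ]
spare [ 0.4655 -0.2585  0.0043] [ 0.4646 -0.2573  0.01  ] [ 0.4686 -0.2599  0.01  ]
stage [0.4706 0.2603 0.0159] [0.4698 0.2605 0.01  ] [0.4689 0.267  0.01  ]
jar cap [ 0.6253 -0.1379  0.0616] [ 0.6369 -0.1478  0.01  ] [ 0.6106 -0.1124  0.01  ]
dropper [0.6695 0.0099 0.0267] [0.6723 0.0082 0.01  ] [0.667 0.022 0.01 ]
driver [0.618  0.399  0.0129] [0.6175 0.3992 0.01  ] [0.618  0.4033 0.01  ]
sp [ 0.5049 -0.2004  0.011 ]
sp [ 0.5206 -0.2968  0.011 ]
sp [ 0.4268 -0.3154  0.011 ]
sp [ 0.4092 -0.2177  0.011 ]
lt [0.5416 0.0375 0.011 ]
lt [ 0.5465 -0.0313  0.011 ]
lt [ 0.434  -0.0499  0.011 ]
lt [0.4223 0.0183 0.011 ]
st [0.5372 0.2965 0.012 ]
st [0.5066 0.1936 0.012 ]
st [0.4031 0.2265 0.012 ]
st [0.4351 0.3261 0.012 ]
[[369.505    0.     287.9191]
 [  0.     369.505  212.6839]
 [  0.       0.       1.    ]] [[ 0.0012 -0.9633 -0.2685  0.0681]
 [ 1.      0.0013 -0.0002 -0.0003]
 [ 0.0005 -0.2685  0.9633 -0.1426]
 [ 0.      0.      0.      1.    ]]
(array([ 0.6234, -0.664 , -0.0249]), array([ 0.    , -0.    ,  0.3454]), np.float64(20.726853048985507))
```

```bash
python3 - <<'E'
from h import *
print(goto([.57,-.10,.25],0))
E
```

```text
(array([ 0.66353414, -0.50631196, -0.02487983]), array([ 2.98475637e-05, -3.38343339e-05,  3.45447550e-01]), np.float64(20.726853048985507))
```

>>> arm_command --steps '[{"translation": [0.11,-0.084,-0.004],"twist": [0,0,0],"fingers": 1},{"translation": [0.22,-0.168,-0.008],"twist": [0,0,0],"fingers": 1},{"translation": [0.33,-0.253,-0.012],"twist": [0,0,0],"fingers": 1},{"translation": [0.33,-0.253,-0.012],"twist": [0,0,0],"fingers": 1},{"translation": [0.33,-0.253,-0.012],"twist": [0,0,0],"fingers": 1}]'

```text
time: 1.78
eef_pos: [0.4041, -0.3645, 0.2407]
tcp_rot: [0.984, 0.18, 0.0, 0.0]
contact_force: [0.5, -0.3, 0.3]
opening: 1.004
finger_force: 0.0
```

>>> arm_command --steps '[{"translation": [0.08,-0.06,-0.003],"twist": [0,0,0.1],"fingers": 1},{"translation": [0.16,-0.12,-0.006],"twist": [0,0,0.2],"fingers": 1},{"translation": [0.24,-0.18,-0.01],"twist": [0,0,0.3],"fingers": 1},{"translation": [0.333,-0.253,-0.013],"twist": [0,0,0.345],"fingers": 1},{"translation": [0.333,-0.253,-0.013],"twist": [0,0,0.345],"fingers": 1}]'

```text
time: 2.4
eef_pos: [0.5699, -0.0996, 0.2505]
tcp_rot: [1.0, 0.0, 0.0, 0.0]
contact_force: [0.7, -2.0, 0.2]
opening: 1.003
finger_force: 0.0
```

```bash
python3 - <<'E'
from h import *
import pickle
s=get_state(); print(s["eef_pos"],s["tcp_rot"],s["dq"].round(3),s["time"],goto([.57,.15,.25],0))
p=shot("wrist"); save(p,"w1",s=1.4); pickle.dump(p,open("w1.pkl","wb"))
for q in "coupler lamp_module align_block round_dish long_tray spare_tray check_stage jar dropper driver".split():
    print(q,[(np.round(d["point"]),round(d["conf"],2)) for d in recognise(p,q)])
E
```

```text
[ 0.56988685 -0.09961356  0.25051578] [9.99999854e-01 1.21037888e-04 4.66792283e-04 2.42000676e-04] [ 0.881  0.359 -0.396 -0.002  0.036  0.866] 2.4 (array([ 2.30873116e-04, -3.32818324e-01,  5.26794515e-04]), array([ 0.00046219, -0.00089151,  0.00023117]), np.float64(0.013882869229355532))
coupler [(array([250., 198.]), 0.69)]
lamp_module []
align_block [(array([110.,  39.]), 0.84)]
round_dish []
long_tray [(array([228., 216.]), 0.76)]
spare_tray [(array([257., 434.]), 0.69), (array([120., 331.]), 0.46)]
check_stage [(array([266.,  10.]), 0.78), (array([ 75., 173.]), 0.51)]
jar [(array([122., 333.]), 0.88)]
dropper []
driver []
```

View pics/w1.png

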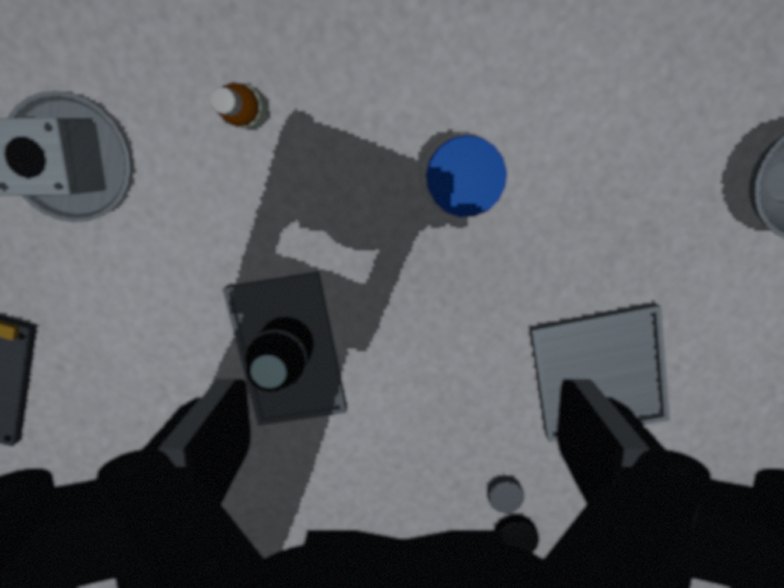

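The wrist view (in its own 560x420 pixels) shows the coupler window at (265,191), the long tray around (248,203), the spare tray at (265,428), the jar cap at (125,333), the dropper at (72,165) and part of the block in its dish at the left (112,20). I'll take the second view, from further left.

>>> arm_command --steps '[{"translation": [0,-0.08,0],"twist": [0,0,0],"fingers": 1},{"translation": [0,-0.16,0],"twist": [0,0,0],"fingers": 1},{"translation": [0,-0.24,0],"twist": [0,0,0],"fingers": 1},{"translation": [0,-0.3,0],"twist": [0,0,0],"fingers": 1},{"translation": [0,-0.32,0],"twist": [0,0,0],"fingers": 1}]'

```text
time: 3.58
eef_pos: [0.5686, 0.1401, 0.2501]
tcp_rot: [1.0, 0.001, 0.0, -0.0]
contact_force: [-1.0, -0.2, -0.9]
opening: 1.004
finger_force: 0.0
```

```bash
python3 - <<'E'
from h import *
import pickle
s=get_state(); print(s["eef_pos"],s["tcp_rot"],s["dq"].round(3),s["time"])
p=shot("wrist"); save(p,"w2",s=1.4); pickle.dump(p,open("w2.pkl","wb"))
for q in "coupler lamp_module align_block round_dish long_tray check_stage dropper driver".split():
    print(q,[(np.round(d["point"]),round(d["conf"],2)) for d in recognise(p,q)])
E
```

```text
[0.56858828 0.14011787 0.25010719] [ 9.99999222e-01  1.24634580e-03  5.39534321e-05 -9.81811413e-06] [ 0.17   0.06  -0.061 -0.021  0.004  0.196] 3.575
coupler [(array([250., 426.]), 0.83)]
lamp_module [(array([259., 182.]), 0.97)]
align_block [(array([108., 286.]), 0.82)]
round_dish [(array([ 74., 430.]), 0.72), (array([110., 312.]), 0.6), (array([124., 551.]), 0.58)]
long_tray [(array([224., 411.]), 0.73)]
check_stage [(array([239., 191.]), 0.93), (array([330.,  54.]), 0.67)]
dropper [(array([ 74., 430.]), 0.75), (array([136.,  36.]), 0.16)]
driver [(array([138.,  33.]), 0.88)]
```

View pics/w2.png

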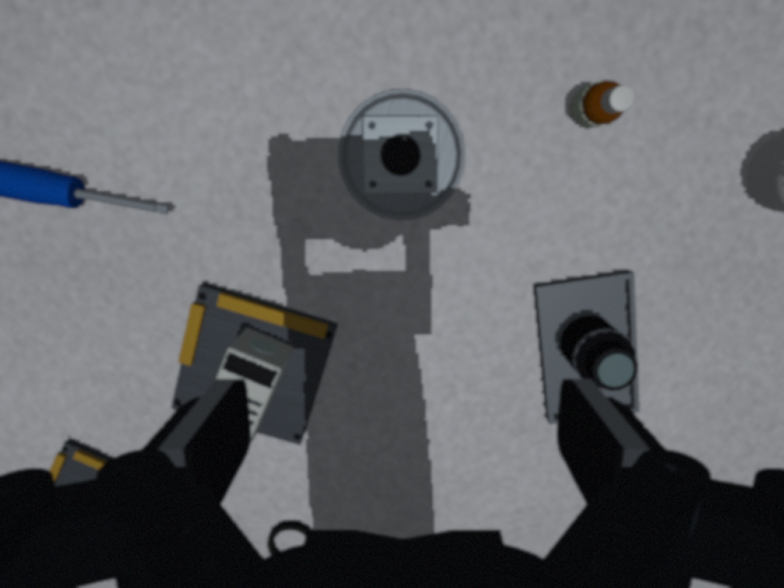

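The wrist view now shows, in viewed pixels /1.4, the block square in its dish with its bore at (110,286) and the lamp on the larger stage. The long brass bar (+x) is up and the short one (+y) at left, so this is the right stage. The small stage is at lower left. I'll fit poses and check heights next.

```bash
cat >> h.py <<'E'
import pickle
def fitrect(obs,lx,ly,x0):
    """obs: [(pic,[corner (col,row) in the 1.4x view for (+,+),(+,-),(-,-),(-,+)],None to skip, z)] -> x,y,yaw"""
    C=np.array([[1,1],[1,-1],[-1,-1],[-1,1]])*[lx/2,ly/2]
    def f(v,full=True):
        c,s=np.cos(v[2]),np.sin(v[2]); W=C@np.array([[c,s],[-s,c]])+v[:2]; r=[]
        for p,o,z in obs:
            q=proj(p,np.c_[W,np.full(4,z)])
            for a,b in zip(q,o):
                if b is not None: r+=list(a-((np.array(b[::-1])+.5)/1.4-.5))
        return np.array(r)
    s=least_squares(f,x0,loss="soft_l1"); return s.x,np.round(f(s.x),1)
E
python3 - <<'E'
from h import *
np.set_printoptions(precision=4,suppress=True)
w1,w2=[pickle.load(open(f"w{i}.pkl","rb")) for i in(1,2)]
t,sc=[dict(np.load(n+"0.npz")) for n in("top","scene")]
v=lambda c,r:((r+.5)/1.4-.5,(c+.5)/1.4-.5)
print("bore z",tri((w2,v(400,154)),(w1,v(25,157)),(t,v(328,215)),(sc,v(478,293))))
print("bore z w",tri((w2,v(400,154)),(w1,v(25,157))))
print("coupler win",tri((w2,v(614,369)),(w1,v(268,372))),tri((w2,v(614,369)),(w1,v(268,372)),(t,v(425,302)),(sc,v(348,317))))
print("lt corner",tri((w2,v(534,285)),(w1,v(225,288))),tri((w2,v(632,270)),(w1,v(318,271))))
print("dish",plane(w2,v(402,154),.011),tri((w2,v(402,154)),(t,v(330,222)),(sc,v(475,307))))
print("block",fitrect([(w2,[(361,115),(436,114),(438,192),(362,192)],.05)],.048,.048,[.634,.142,0]))
print("long",fitrect([(w2,[(534,285),(632,270),(637,410),(547,422)],.011),(w1,[(225,288),(318,271),(346,410),(258,424)],.011)],.118,.074,[.48,0,0]))
print("spare",fitrect([(w1,[(530,327),(656,303),(668,415),(548,440)],.011)],.1,.1,[.465,-.258,-.1]))
print("stage",fitrect([(w2,[(203,283),(336,323),(301,442),(175,405)],.012)],.11,.11,[.47,.26,-.28]),fitrect([(t,[(239,284),(300,299),(280,364),(218,346)],.012)],.11,.11,[.47,.26,-.28]))
print("lamp",fitrect([(t,[(250,296),(276,303),(257,354),(232,349)],.057)],.08,.04,[.47,.26,-.28]))
print("dropper",tri((w2,v(620,98)),(w1,v(225,101))),"jarcap",plane(w1,v(467,175),.068))
E
```

```text
bore z [0.6363 0.1422 0.0504]
bore z w [0.636  0.1428 0.0501]
coupler win [ 0.4929 -0.0057  0.0612] [ 0.493  -0.006   0.0614]
lt corner [0.5382 0.0391 0.0039] [ 0.5517 -0.0341  0.0066]
dish [0.6364 0.1417 0.011 ] [0.6349 0.1419 0.0145]
block (array([0.6364, 0.1434, 0.0144]), array([-0.2, -0.4, -0.1,  0.8, -0.1, -1. ,  0.5,  0.6]))
long (array([ 0.4883, -0.0061,  0.1619]), array([ 0.2,  1. ,  0.2,  0.9,  0. ,  1.5,  0.6,  0.9, -1.2, -3.2,  0.1,
       -1.6,  0.5, -0.5, -0.2, -0.8]))
spare (array([ 0.4694, -0.257 ,  0.2203]), array([ 0.8, -0.9, -1.2,  1.2,  0.7,  0.3, -0.3, -0.5]))
stage (array([ 0.4745,  0.2584, -0.3126]), array([-1.9, -1.6,  0.2,  3.1,  0.8,  1.5,  0.4, -2.1])) (array([ 0.4711,  0.2601, -0.302 ]), array([-1.9, -1.5,  0.3,  0.9,  0.5,  1.3,  0.1, -0.8]))
lamp (array([ 0.464 ,  0.2596, -0.3416]), array([ 0.5,  0. ,  1.2, -1.3, -0.3,  0.2, -2.5,  0.7]))
dropper [0.6692 0.0094 0.0577] jarcap [ 0.6255 -0.1383  0.068 ]
```

>>> arm_command --steps '[{"translation": [0.05,-0.002,0.05],"twist": [0,0,0],"fingers": 1},{"translation": [0.09,-0.004,0.12],"twist": [0,0,0],"fingers": 1},{"translation": [0.09,-0.004,0.19],"twist": [0,0,0],"fingers": 1},{"translation": [0.09,-0.004,0.24],"twist": [0,0,0],"fingers": 1},{"translation": [0.09,-0.004,0.24],"twist": [0,0,0],"fingers": 1}]'

```text
time: 4.65
eef_pos: [0.6334, 0.1407, 0.0656]
tcp_rot: [1.0, -0.0, -0.004, 0.0]
contact_force: [-0.5, 0.2, 0.0]
opening: 1.003
finger_force: 0.0
```

>>> arm_command --steps '[{"translation": [0,0,0.025],"twist": [0,0,0],"fingers": 1},{"translation": [0,0,0.05],"twist": [0,0,0],"fingers": 1},{"translation": [0,0,0.069],"twist": [0,0,0],"fingers": 1},{"translation": [0,0,0.069],"twist": [0,0,0],"fingers": 1},{"translation": [0,0,0.069],"twist": [0,0,0],"fingers": 1}]'

```text
time: 5.28
eef_pos: [0.6368, 0.1417, 0.0188]
tcp_rot: [1.0, 0.0, 0.0, -0.0]
contact_force: [0.0, -0.0, 0.9]
opening: 1.0
finger_force: 0.0
```

>>> arm_command --steps '[{"translation": [0,0,0],"twist": [0,0,0],"fingers": -1},{"translation": [0,0,0],"twist": [0,0,0],"fingers": -1},{"translation": [0,0,0],"twist": [0,0,0],"fingers": -1},{"translation": [0,0,0],"twist": [0,0,0],"fingers": -1},{"translation": [0,0,0],"twist": [0,0,0],"fingers": -1}]' --grip_force 40

```text
time: 5.9
eef_pos: [0.6371, 0.1417, 0.0192]
tcp_rot: [1.0, 0.0, 0.001, -0.0]
contact_force: [-0.4, -0.4, 4.0]
opening: 0.552
finger_force: 44.2
```

>>> arm_command --steps '[{"translation": [0,0,0],"twist": [0,0,0],"fingers": -1},{"translation": [0,0,0],"twist": [0,0,0],"fingers": -1},{"translation": [0,0,0],"twist": [0,0,0],"fingers": -1}]'

```text
time: 6.28
eef_pos: [0.6371, 0.1417, 0.0192]
tcp_rot: [1.0, 0.0, 0.001, -0.0]
contact_force: [-0.3, 0.6, 6.0]
opening: 0.553
finger_force: 44.3
```

>>> arm_command --steps '[{"translation": [0,0,-0.015],"twist": [0,0,0],"fingers": -1},{"translation": [0,0,-0.06],"twist": [0,0,0],"fingers": -1},{"translation": [0,0,-0.13],"twist": [0,0,0],"fingers": -1},{"translation": [0,0,-0.18],"twist": [0,0,0],"fingers": -1},{"translation": [0,0,-0.18],"twist": [0,0,0],"fingers": -1}]'

```text
time: 6.9
eef_pos: [0.6381, 0.1417, 0.1567]
tcp_rot: [1.0, 0.0, 0.003, -0.0]
contact_force: [-0.1, 0.4, -3.5]
opening: 0.556
finger_force: 43.7
```

>>> arm_command --steps '[{"translation": [-0.02,0.05,0],"twist": [0,0,0],"fingers": -1},{"translation": [-0.05,0.12,0],"twist": [0,0,0],"fingers": -1},{"translation": [-0.08,0.19,0],"twist": [0,0,0],"fingers": -1},{"translation": [-0.11,0.26,0],"twist": [0,0,0],"fingers": -1},{"translation": [-0.11,0.26,0],"twist": [0,0,0],"fingers": -1}]'

```text
time: 7.52
eef_pos: [0.5505, -0.056, 0.1495]
tcp_rot: [1.0, -0.002, -0.003, -0.001]
contact_force: [0.1, 0.2, -3.1]
opening: 0.556
finger_force: 43.5
```

>>> arm_command --steps '[{"translation": [-0.03,0.07,0],"twist": [0,0,0],"fingers": -1},{"translation": [-0.06,0.14,0],"twist": [0,0,0],"fingers": -1},{"translation": [-0.09,0.21,0],"twist": [0,0,0],"fingers": -1},{"translation": [-0.114,0.272,0],"twist": [0,0,0],"fingers": -1},{"translation": [-0.114,0.272,0],"twist": [0,0,0],"fingers": -1}]'

```text
time: 8.15
eef_pos: [0.4669, -0.2589, 0.1509]
tcp_rot: [1.0, -0.002, -0.001, -0.001]
contact_force: [1.0, 1.3, -3.1]
opening: 0.558
finger_force: 43.7
```

```bash
python3 - <<'E'
from h import *
s=get_state(); print(s["eef_pos"],s["contact_force"],s["opening"]); print(goto([.469,-.257,.019],0))
p=shot("wrist"); save(p,"w3",s=1.4)
E
```

```text
[ 0.4668581  -0.25889068  0.15090758] [ 1.01303086  1.34963325 -3.07873317] 0.5575879093310598
(array([ 0.00336385, -0.0021368 ,  0.17587287]), array([-0.002148  ,  0.0028049 , -0.00353225]), np.float64(-0.21174627646529356))
```

View pics/w3.png

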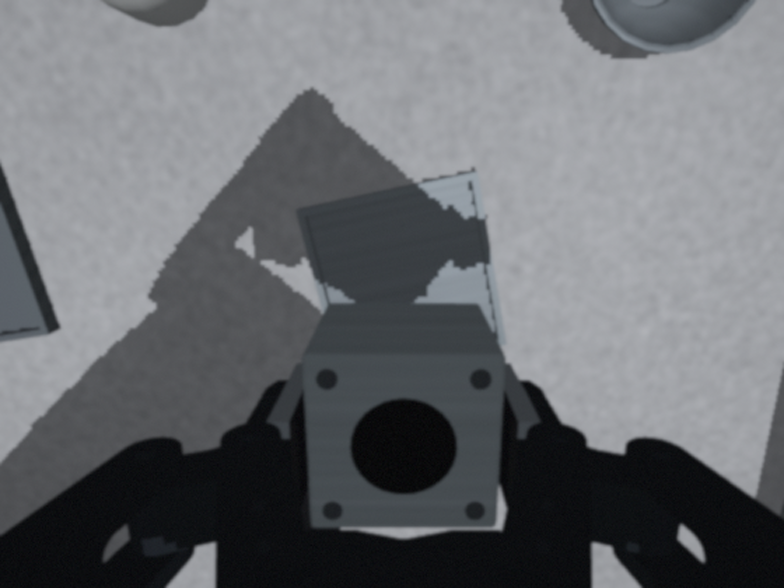

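The block is held straight at (317,288) over the spare tray, so I'll lower it.

>>> arm_command --steps '[{"translation": [0.003,-0.002,0.05],"twist": [0,0,0],"fingers": -1},{"translation": [0.003,-0.002,0.1],"twist": [0,0,0],"fingers": -1},{"translation": [0.003,-0.002,0.14],"twist": [0,0,0],"fingers": -1},{"translation": [0.003,-0.002,0.165],"twist": [0,0,0],"fingers": -1},{"translation": [0.003,-0.002,0.168],"twist": [0,0,0],"fingers": -1}]'

```text
time: 8.82
eef_pos: [0.4701, -0.2541, 0.0253]
tcp_rot: [1.0, 0.001, -0.002, -0.001]
contact_force: [0.0, 0.3, -1.7]
opening: 0.553
finger_force: 43.6
```

>>> arm_command --steps '[{"translation": [0,0,0.001],"twist": [0,0,0],"fingers": -1},{"translation": [0,0,0.003],"twist": [0,0,0],"fingers": -1},{"translation": [0,0,0.005],"twist": [0,0,0],"fingers": -1},{"translation": [0,0,0.006],"twist": [0,0,0],"fingers": -1},{"translation": [0,0,0.006],"twist": [0,0,0],"fingers": -1}]'

```text
time: 9.45
eef_pos: [0.4708, -0.2561, 0.0229]
tcp_rot: [1.0, 0.0, 0.0, 0.0]
contact_force: [-1.2, 0.2, -2.5]
opening: 0.556
finger_force: 43.6
```

>>> arm_command --steps '[{"translation": [0,0,0.0015],"twist": [0,0,0],"fingers": -1},{"translation": [0,0,0.003],"twist": [0,0,0],"fingers": -1},{"translation": [0,0,0.0045],"twist": [0,0,0],"fingers": -1},{"translation": [0,0,0.0045],"twist": [0,0,0],"fingers": -1}]'

```text
time: 9.95
eef_pos: [0.4707, -0.2559, 0.0192]
tcp_rot: [1.0, 0.0, -0.0, -0.0]
contact_force: [-0.1, -0.4, -3.1]
opening: 0.556
finger_force: 43.6
```

>>> arm_command --steps '[{"translation": [0,0,0.001],"twist": [0,0,0],"fingers": -1},{"translation": [0,0,0.0015],"twist": [0,0,0],"fingers": -1},{"translation": [0,0,0.0015],"twist": [0,0,0],"fingers": -1}]'

```text
time: 10.32
eef_pos: [0.4708, -0.256, 0.0183]
tcp_rot: [1.0, 0.0, -0.0, -0.0]
contact_force: [-0.3, 1.1, -2.7]
opening: 0.558
finger_force: 43.6
```

>>> arm_command --steps '[{"translation": [0,0,0.001],"twist": [0,0,0],"fingers": -1},{"translation": [0,0,0.0015],"twist": [0,0,0],"fingers": -1},{"translation": [0,0,0.0015],"twist": [0,0,0],"fingers": -1}]'

```text
time: 10.7
eef_pos: [0.4709, -0.2561, 0.0181]
tcp_rot: [1.0, 0.0, -0.0, -0.0]
contact_force: [-2.9, 2.7, 4.9]
opening: 0.553
finger_force: 44.8
```

>>> arm_command --steps '[{"translation": [0,0,0],"twist": [0,0,0],"fingers": 0.3},{"translation": [0,0,0],"twist": [0,0,0],"fingers": 0.6},{"translation": [0,0,0],"twist": [0,0,0],"fingers": 1},{"translation": [0,0,0],"twist": [0,0,0],"fingers": 1},{"translation": [0,0,0],"twist": [0,0,0],"fingers": 1}]'

```text
time: 11.32
eef_pos: [0.4708, -0.256, 0.0171]
tcp_rot: [1.0, 0.0, -0.0, -0.0]
contact_force: [-0.1, 0.2, -0.7]
opening: 0.996
finger_force: 0.0
```

>>> arm_command --steps '[{"translation": [0,0,-0.02],"twist": [0,0,0],"fingers": 1},{"translation": [0,0,-0.08],"twist": [0,0,0],"fingers": 1},{"translation": [0,0,-0.15],"twist": [0,0,0],"fingers": 1},{"translation": [0.01,-0.03,-0.2],"twist": [0,0,0],"fingers": 1},{"translation": [0.01,-0.05,-0.2],"twist": [0,0,0],"fingers": 1}]'

```text
time: 11.95
eef_pos: [0.4808, -0.2195, 0.1726]
tcp_rot: [1.0, 0.0, 0.004, 0.003]
contact_force: [-0.6, 0.2, -0.8]
opening: 1.001
finger_force: 0.0
```

>>> arm_command --steps '[{"translation": [0.005,-0.08,0],"twist": [0,0,0],"fingers": 1},{"translation": [0.01,-0.16,0],"twist": [0,0,0],"fingers": 1},{"translation": [0.02,-0.24,0],"twist": [0,0,0],"fingers": 1},{"translation": [0.02,-0.283,0],"twist": [0,0,0],"fingers": 1},{"translation": [0.02,-0.283,0],"twist": [0,0,0],"fingers": 1}]'

```text
time: 12.58
eef_pos: [0.492, -0.0041, 0.1661]
tcp_rot: [1.0, 0.002, -0.001, -0.0]
contact_force: [-1.0, -0.3, 0.9]
opening: 0.997
finger_force: 0.0
```

```bash
python3 - <<'E'
from h import *
s=get_state(); print(s["eef_pos"],s["contact_force"],s["opening"]); print(goto([.493,-.006,.014],0))
p=shot("wrist"); save(p,"w4",s=1.4); pickle.dump(p,open("w4.pkl","wb"))
r=recognise(p,"coupler"); print(r)
print("predict",proj(p,[[.493,-.006,.062],[.493,-.006,.044],[.4709,-.256,.049]])*1.4)
E
```

```text
[ 0.49200002 -0.0040945   0.16609562] [-0.96016847 -0.30964441  0.91507183] 0.9972212903386372
(array([0.0017666 , 0.00263445, 0.20278965]), array([-0.0004075 ,  0.00209726,  0.00446008]), np.float64(0.26763209081269396))
[{'point': [200.1, 289.8], 'conf': 0.85}]
predict [[293.80083329 407.7210786 ]
 [284.81304734 407.45662544]
 [330.31913563 878.64990012]]
```

View pics/w4.png

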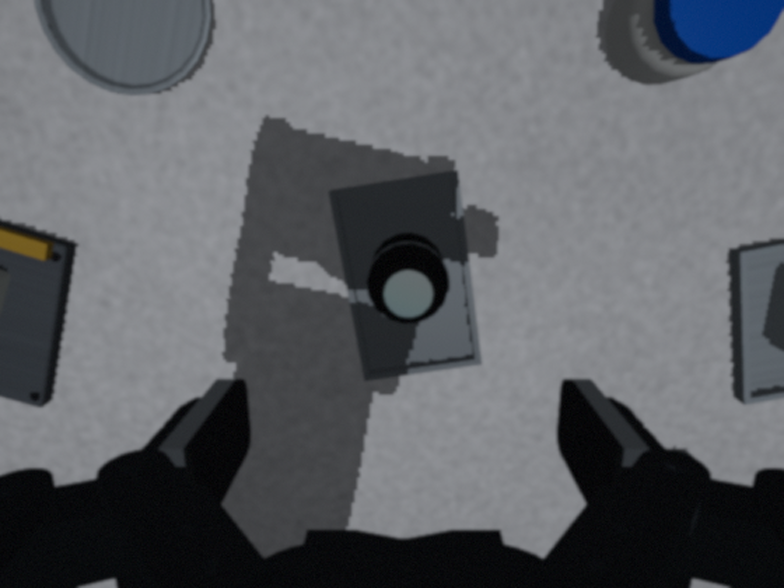

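The coupler window sits at viewed (293,409), matching the prediction to about 1 px. Descending on it.

>>> arm_command --steps '[{"translation": [0.002,0.003,0.05],"twist": [0,0,-0.004],"fingers": 1},{"translation": [0.002,0.003,0.11],"twist": [0,0,-0.004],"fingers": 1},{"translation": [0.002,0.003,0.16],"twist": [0,0,-0.004],"fingers": 1},{"translation": [0.002,0.003,0.19],"twist": [0,0,-0.004],"fingers": 1},{"translation": [0.002,0.003,0.2],"twist": [0,0,-0.004],"fingers": 1}]'

```text
time: 13.3
eef_pos: [0.4933, -0.0096, 0.0153]
tcp_rot: [1.0, 0.001, -0.002, -0.0]
contact_force: [0.3, -0.1, 0.4]
opening: 1.003
finger_force: 0.0
```

>>> arm_command --steps '[{"translation": [0,0,0],"twist": [0,0,0],"fingers": 0.5},{"translation": [0,0,0],"twist": [0,0,0],"fingers": 0.2},{"translation": [0,0,0],"twist": [0,0,0],"fingers": -1},{"translation": [0,0,0],"twist": [0,0,0],"fingers": -1},{"translation": [0,0,0],"twist": [0,0,0],"fingers": -1}]' --grip_force 35

```text
time: 13.92
eef_pos: [0.496, -0.0087, 0.0188]
tcp_rot: [1.0, 0.002, 0.001, 0.0]
contact_force: [-1.5, -0.2, 5.9]
opening: 0.499
finger_force: 36.4
```

>>> arm_command --steps '[{"translation": [0,0,0],"twist": [0,0,0],"fingers": -1},{"translation": [0,0,0],"twist": [0,0,0],"fingers": -1}]'

```text
time: 14.18
eef_pos: [0.496, -0.0087, 0.0188]
tcp_rot: [1.0, 0.002, 0.001, 0.0]
contact_force: [-0.1, 0.2, 6.5]
opening: 0.499
finger_force: 36.4
```

>>> arm_command --steps '[{"translation": [0,0,-0.015],"twist": [0,0,0],"fingers": -1},{"translation": [0,0,-0.06],"twist": [0,0,0],"fingers": -1},{"translation": [0,0,-0.12],"twist": [0,0,0],"fingers": -1},{"translation": [0,0,-0.16],"twist": [0,0,0],"fingers": -1},{"translation": [0,0,-0.16],"twist": [0,0,0],"fingers": -1}]'

```text
time: 14.8
eef_pos: [0.4963, -0.0088, 0.1399]
tcp_rot: [1.0, 0.002, 0.003, 0.001]
contact_force: [-0.7, 0.1, -1.6]
opening: 0.501
finger_force: 36.3
```

>>> arm_command --steps '[{"translation": [0.04,-0.04,0],"twist": [0,0,0],"fingers": -1},{"translation": [0.08,-0.08,0],"twist": [0,0,0],"fingers": -1},{"translation": [0.13,-0.13,0],"twist": [0,0,0],"fingers": -1},{"translation": [0.17,-0.18,0],"twist": [0,0,0],"fingers": -1},{"translation": [0.19,-0.2,0],"twist": [0,0,0],"fingers": -1}]'

```text
time: 15.42
eef_pos: [0.636, 0.1442, 0.1338]
tcp_rot: [1.0, 0.003, -0.002, 0.0]
contact_force: [-0.1, -0.5, -1.1]
opening: 0.499
finger_force: 36.4
```

>>> arm_command --steps '[{"translation": [0,0,0],"twist": [0,0,0],"fingers": -1},{"translation": [0,0,0],"twist": [0,0,0],"fingers": -1},{"translation": [0,0,0],"twist": [0,0,0],"fingers": -1}]'

```text
time: 15.8
eef_pos: [0.6355, 0.1413, 0.1364]
tcp_rot: [1.0, 0.002, -0.001, 0.0]
contact_force: [-0.0, 0.7, -1.4]
opening: 0.498
finger_force: 36.4
```

```bash
python3 - <<'E'
from h import *
s=get_state(); print(s["eef_pos"],s["contact_force"],s["opening"]); print(goto([.639,.1418,.025],0))
p=shot("wrist"); save(p,"w5",s=1.4); pickle.dump(p,open("w5.pkl","wb"))
a=np.linspace(0,6.28,60)
D=np.c_[.636+.046*np.cos(a),.1418+.046*np.sin(a),0*a+.011]
q=proj(p,D); im=cv2.imread("pics/w5.png")
cv2.polylines(im,[np.int32((q[:,::-1]+.5)*1.4)],True,(0,0,255),1); cv2.imwrite("pics/w5.png",im)
E
```

```text
[0.63553398 0.14127644 0.13640699] [-0.02520102  0.65381701 -1.44572847] 0.49786195431199726
(array([ 0.00486167, -0.00071609,  0.1485349 ]), array([0.00022954, 0.00152794, 0.00356423]), np.float64(0.21384322143987275))
```

View pics/w5.png

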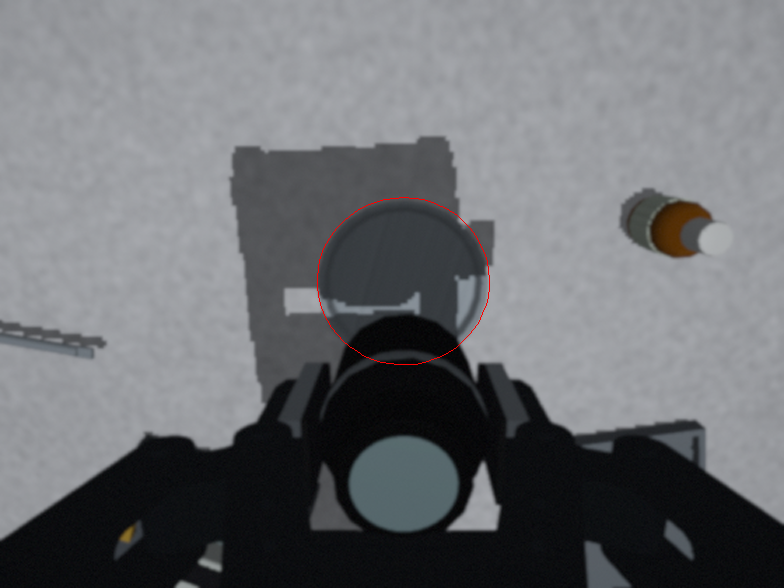

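The dish rim overlay fits to about 1–2 px, and the coupler is held upright with its window at viewed (483,404). I'll work out its offset in the tool from this picture.

```bash
python3 - <<'E'
from h import *
p=pickle.load(open("w5.pkl","rb")); v=lambda c,r:((r+.5)/1.4-.5,(c+.5)/1.4-.5)
for h in(.041,.045): print(plane(p,v(404,483),.1364+h)-np.array([.6355,.1413,0]))
E
```

```text
[-3.78193261e-03  7.56768923e-05  1.77400000e-01]
[-9.43423680e-04  9.51908549e-05  1.81400000e-01]
```

>>> arm_command --steps '[{"translation": [0.004,-0.001,0.05],"twist": [0,0,0.003],"fingers": -1},{"translation": [0.004,-0.001,0.1],"twist": [0,0,0.003],"fingers": -1},{"translation": [0.004,-0.001,0.135],"twist": [0,0,0.003],"fingers": -1},{"translation": [0.004,-0.001,0.147],"twist": [0,0,0.003],"fingers": -1},{"translation": [0.004,-0.001,0.147],"twist": [0,0,0.003],"fingers": -1}]'

```text
time: 16.48
eef_pos: [0.6394, 0.1426, 0.027]
tcp_rot: [1.0, 0.001, -0.0, 0.0]
contact_force: [0.1, 0.6, -2.3]
opening: 0.502
finger_force: 36.4
```

>>> arm_command --steps '[{"translation": [0,0,0.001],"twist": [0,0,0],"fingers": -1},{"translation": [0,0,0.002],"twist": [0,0,0],"fingers": -1},{"translation": [0,0,0.003],"twist": [0,0,0],"fingers": -1},{"translation": [0,0,0.003],"twist": [0,0,0],"fingers": -1}]'

```text
time: 16.98
eef_pos: [0.6396, 0.143, 0.0249]
tcp_rot: [1.0, 0.001, 0.0, -0.0]
contact_force: [-1.0, 0.3, -2.1]
opening: 0.498
finger_force: 36.4
```

>>> arm_command --steps '[{"translation": [0,0.001,0.002],"twist": [0,0,0],"fingers": -1},{"translation": [0,0.001,0.004],"twist": [0,0,0],"fingers": -1},{"translation": [0,0.001,0.005],"twist": [0,0,0],"fingers": -1},{"translation": [0,0.001,0.005],"twist": [0,0,0],"fingers": -1}]'

```text
time: 17.48
eef_pos: [0.6394, 0.1422, 0.0207]
tcp_rot: [1.0, 0.001, -0.0, -0.0]
contact_force: [-0.0, 0.1, -1.9]
opening: 0.5
finger_force: 36.4
```

>>> arm_command --steps '[{"translation": [0,0,0.001],"twist": [0,0,0],"fingers": -1},{"translation": [0,0,0.0015],"twist": [0,0,0],"fingers": -1},{"translation": [0,0,0.0015],"twist": [0,0,0],"fingers": -1}]'

```text
time: 17.85
eef_pos: [0.6395, 0.1422, 0.0199]
tcp_rot: [1.0, 0.001, 0.0, 0.0]
contact_force: [0.1, -0.5, -1.8]
opening: 0.502
finger_force: 36.5
```

>>> arm_command --steps '[{"translation": [0,0,0.0007],"twist": [0,0,0],"fingers": -1},{"translation": [0,0,0.0013],"twist": [0,0,0],"fingers": -1},{"translation": [0,0,0.0013],"twist": [0,0,0],"fingers": -1}]'

```text
time: 18.23
eef_pos: [0.6396, 0.1422, 0.0199]
tcp_rot: [1.0, 0.001, -0.0, 0.0]
contact_force: [-3.7, -0.3, 4.7]
opening: 0.5
finger_force: 37.1
```

>>> arm_command --steps '[{"translation": [0,0,0],"twist": [0,0,0],"fingers": 0.3},{"translation": [0,0,0],"twist": [0,0,0],"fingers": 0.6},{"translation": [0,0,0],"twist": [0,0,0],"fingers": 1},{"translation": [0,0,0],"twist": [0,0,0],"fingers": 1},{"translation": [0,0,0],"twist": [0,0,0],"fingers": 1}]'

```text
time: 18.85
eef_pos: [0.6395, 0.1422, 0.0188]
tcp_rot: [1.0, 0.001, 0.0, -0.0]
contact_force: [-0.7, -0.8, 0.2]
opening: 1.002
finger_force: 0.0
```

>>> arm_command --steps '[{"translation": [0,0,-0.02],"twist": [0,0,0],"fingers": 1},{"translation": [0,0,-0.08],"twist": [0,0,0],"fingers": 1},{"translation": [0,0,-0.15],"twist": [0,0,0],"fingers": 1},{"translation": [0,-0.02,-0.22],"twist": [0,0,0],"fingers": 1},{"translation": [-0.01,-0.05,-0.25],"twist": [0,0,0],"fingers": 1}]'

```text
time: 19.48
eef_pos: [0.6339, 0.1801, 0.2121]
tcp_rot: [1.0, 0.0, 0.004, -0.001]
contact_force: [0.2, 0.1, 0.2]
opening: 0.997
finger_force: 0.0
```

>>> arm_command --steps '[{"translation": [-0.04,-0.03,0],"twist": [0,0,0.1],"fingers": 1},{"translation": [-0.09,-0.06,0],"twist": [0,0,0.2],"fingers": 1},{"translation": [-0.12,-0.09,0],"twist": [0,0,0.325],"fingers": 1},{"translation": [-0.14,-0.1,0],"twist": [0,0,0.325],"fingers": 1},{"translation": [-0.14,-0.1,0],"twist": [0,0,0.325],"fingers": 1}]'

```text
time: 20.1
eef_pos: [0.5257, 0.255, 0.2059]
tcp_rot: [0.986, -0.167, -0.0, 0.0]
contact_force: [-0.2, 0.1, -0.1]
opening: 1.001
finger_force: 0.0
```

>>> arm_command --steps '[{"translation": [0,0,0],"twist": [0,0,0],"fingers": 1},{"translation": [0,0,0],"twist": [0,0,0],"fingers": 1}]'

```text
time: 20.35
eef_pos: [0.5276, 0.2538, 0.2063]
tcp_rot: [0.986, -0.169, 0.0, 0.0]
contact_force: [0.3, -0.4, 0.0]
opening: 1.002
finger_force: 0.0
```

```bash
python3 - <<'E'
from h import *
s=get_state(); print(s["eef_pos"],s["dq"].round(3)); 
p=shot("wrist"); save(p,"w6",s=1.4); pickle.dump(p,open("w6.pkl","wb"))
print(recognise(p,"lamp_module"),recognise(p,"coupler"))
E
```

```text
[0.52763212 0.25381328 0.20627138] [ 0.001  0.     0.003  0.001 -0.     0.002]
[{'point': [259.9, 306.1], 'conf': 0.65}] [{'point': [20.1, 371.5], 'conf': 0.57}, {'point': [227.9, 280.3], 'conf': 0.5}]
```

View pics/w6.png

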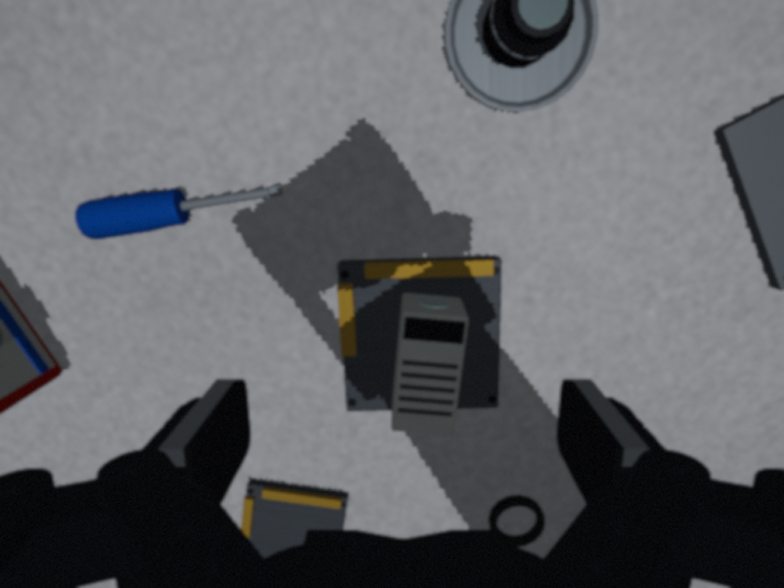

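The coupler stands upright in the dish at the top of the picture. In viewed (col,row) pixels, the lamp's top face runs from (402,313) and (469,318) down to about (392,428), and the larger stage's corners are (338,262), (500,257), (498,407) and (348,410).

```bash
python3 - <<'E'
from h import *
np.set_printoptions(precision=4,suppress=True)
w2,w4,p=[pickle.load(open(f"w{i}.pkl","rb")) for i in(2,4,6)]; v=lambda c,r:((r+.5)/1.4-.5,(c+.5)/1.4-.5)
print("stage",fitrect([(p,[(338,262),(500,257),(498,407),(348,410)],.012)],.11,.11,[.47,.26,-.28]))
L=fitrect([(p,[(402,313),(469,318),None,(392,428)],.057)],.08,.04,[.47,.26,-.28]); print("lamp",L)
print("long",fitrect([(w4,[(332,191),(457,171),(480,362),(366,380)],.011)],.118,.074,[.48,0,.1]))
x,y,a=L[0]; print(goto([x,y,.024],a))
im=cv2.imread("pics/w6.png")
c,s=np.cos(a),np.sin(a); C=np.array([[1,1],[1,-1],[-1,-1],[-1,1]])*[.04,.02]@np.array([[c,s],[-s,c]])+[x,y]
q=proj(p,np.c_[C,[.057]*4]); cv2.polylines(im,[np.int32((q[:,::-1]+.5)*1.4)],True,(0,0,255),1)
gray=im[230:450,320:520]; gray=cv2.convertScaleAbs(gray,alpha=2); cv2.imwrite("pics/w6c.png",cv2.resize(gray,None,fx=2.5,fy=2.5))
E
```

```text
stage (array([ 0.4725,  0.2606, -0.3084]), array([-0.4, -1.1, -0.3,  1.8,  0.2,  0.8,  1. , -1.2]))
lamp (array([ 0.4623,  0.2603, -0.421 ]), array([-0.6,  0. , -0.3,  0.2,  3.4, -0.3]))
long (array([ 0.487 , -0.0071,  0.1616]), array([-0.2, -2.6, -0.8,  1. ,  1.1,  1.8,  0.4, -0.8]))
(array([-0.0846,  0.0209,  0.243 ]), array([0.0001, 0.    , 0.0777]), np.float64(-19.45866266516414))
```

View pics/w6c.png

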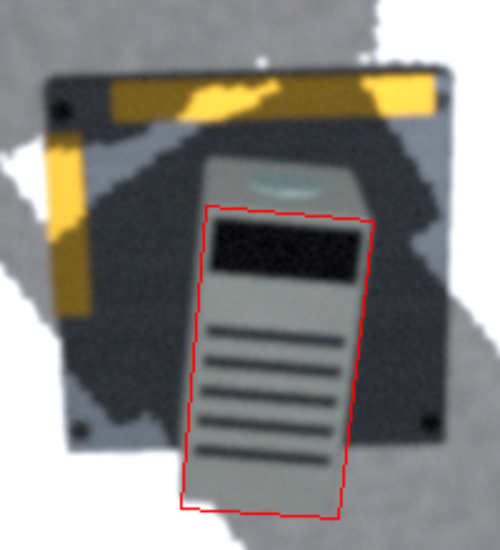

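>>> arm_command --steps '[{"translation": [-0.06,0.015,0.03],"twist": [0,0,0.078],"fingers": 1},{"translation": [-0.085,0.021,0.08],"twist": [0,0,0.078],"fingers": 1},{"translation": [-0.085,0.021,0.14],"twist": [0,0,0.078],"fingers": 1},{"translation": [-0.085,0.021,0.18],"twist": [0,0,0.078],"fingers": 1},{"translation": [-0.085,0.021,0.18],"twist": [0,0,0.078],"fingers": 1}]'

```text
time: 21.12
eef_pos: [0.4595, 0.2599, 0.0687]
tcp_rot: [0.978, -0.209, -0.003, 0.002]
contact_force: [-0.3, -0.9, -0.4]
opening: 0.998
finger_force: 0.0
```

>>> arm_command --steps '[{"translation": [0,0,0.02],"twist": [0,0,0],"fingers": 1},{"translation": [0,0,0.04],"twist": [0,0,0],"fingers": 1},{"translation": [0,0,0.06],"twist": [0,0,0],"fingers": 1},{"translation": [0,0,0.064],"twist": [0,0,0],"fingers": 1},{"translation": [0,0,0.064],"twist": [0,0,0],"fingers": 1}]'

```text
time: 21.75
eef_pos: [0.4614, 0.2608, 0.023]
tcp_rot: [0.978, -0.209, -0.0, 0.0]
contact_force: [-0.0, -0.1, -0.2]
opening: 0.997
finger_force: 0.0
```

```bash
python3 - <<'E'
from h import *
print(goto([.4628,.2603,.023],-.421),get_state()["contact_force"],get_state()["eef_pos"])
E
```

```text
(array([ 2.03734902e-03, -1.44702676e-04,  6.12915582e-05]), array([0.00030868, 0.00035434, 0.00054674]), np.float64(-24.088722220652635)) [-0.00942152 -0.12104164 -0.1922386 ] [0.46136078 0.26082459 0.02304657]
```

>>> arm_command --steps '[{"translation": [0.001,0,0],"twist": [0,0,0],"fingers": 0.4},{"translation": [0.001,0,0],"twist": [0,0,0],"fingers": 0.1},{"translation": [0.001,0,0],"twist": [0,0,0],"fingers": -1},{"translation": [0.001,0,0],"twist": [0,0,0],"fingers": -1},{"translation": [0.001,0,0],"twist": [0,0,0],"fingers": -1}]' --grip_force 40

```text
time: 22.38
eef_pos: [0.4627, 0.2608, 0.024]
tcp_rot: [0.978, -0.209, 0.001, -0.0]
contact_force: [0.5, 1.0, 3.4]
opening: 0.46
finger_force: 43.3
```

>>> arm_command --steps '[{"translation": [0,0,0],"twist": [0,0,0],"fingers": -1},{"translation": [0,0,0],"twist": [0,0,0],"fingers": -1},{"translation": [0,0,0],"twist": [0,0,0],"fingers": -1}]'

```text
time: 22.75
eef_pos: [0.4627, 0.2608, 0.024]
tcp_rot: [0.978, -0.209, 0.001, -0.0]
contact_force: [0.2, -0.6, 4.8]
opening: 0.462
finger_force: 43.5
```

>>> arm_command --steps '[{"translation": [0,0,-0.015],"twist": [0,0,0],"fingers": -1},{"translation": [0,0,-0.06],"twist": [0,0,0],"fingers": -1},{"translation": [0,0,-0.12],"twist": [0,0,0],"fingers": -1},{"translation": [0,0,-0.16],"twist": [0,0,0],"fingers": -1},{"translation": [0,0,-0.16],"twist": [0,0,0],"fingers": -1}]'

```text
time: 23.38
eef_pos: [0.4631, 0.2609, 0.1453]
tcp_rot: [0.978, -0.209, 0.002, -0.001]
contact_force: [-0.3, 0.4, -4.0]
opening: 0.464
finger_force: 42.8
```

>>> arm_command --steps '[{"translation": [0.03,0.06,0],"twist": [0,0,0],"fingers": -1},{"translation": [0.07,0.12,0],"twist": [0,0,0],"fingers": -1},{"translation": [0.1,0.18,0],"twist": [0,0,0],"fingers": -1},{"translation": [0.14,0.24,0],"twist": [0,0,0],"fingers": -1},{"translation": [0.14,0.24,0],"twist": [0,0,0],"fingers": -1}]'

```text
time: 24.0
eef_pos: [0.4832, 0.0504, 0.1407]
tcp_rot: [0.977, -0.211, -0.002, 0.001]
contact_force: [-0.3, 0.6, -3.4]
opening: 0.462
finger_force: 43.0
```

>>> arm_command --steps '[{"translation": [0.02,0.03,0],"twist": [0,0,-0.14],"fingers": -1},{"translation": [0.036,0.071,0],"twist": [0,0,-0.28],"fingers": -1},{"translation": [0.036,0.071,0],"twist": [0,0,-0.42],"fingers": -1},{"translation": [0.036,0.071,0],"twist": [0,0,-0.556],"fingers": -1},{"translation": [0.036,0.071,0],"twist": [0,0,-0.556],"fingers": -1}]'

```text
time: 24.62
eef_pos: [0.4859, -0.0052, 0.1412]
tcp_rot: [0.997, 0.08, -0.002, -0.001]
contact_force: [0.0, 1.1, -2.7]
opening: 0.459
finger_force: 43.1
```

>>> arm_command --steps '[{"translation": [0,0,0],"twist": [0,0,0],"fingers": -1},{"translation": [0,0,0],"twist": [0,0,0],"fingers": -1}]'

```text
time: 24.88
eef_pos: [0.4871, -0.0059, 0.1428]
tcp_rot: [0.997, 0.081, -0.0, -0.0]
contact_force: [-0.8, -0.4, -2.8]
opening: 0.462
finger_force: 43.0
```

```bash
python3 - <<'E'
from h import *
s=get_state(); print(s["eef_pos"],s["contact_force"],s["opening"]); print(goto([.4875,-.0065,.015],.1615))
p=shot("wrist"); save(p,"w7",s=1.4); pickle.dump(p,open("w7.pkl","wb"))
a=.1615;c,s=np.cos(a),np.sin(a); C=np.array([[1,1],[1,-1],[-1,-1],[-1,1]])*[.059,.037]@np.array([[c,s],[-s,c]])+[.4875,-.0065]
q=proj(p,np.c_[C,[.011]*4]); im=cv2.imread("pics/w7.png")
cv2.polylines(im,[np.int32((q[:,::-1]+.5)*1.4)],True,(0,0,255),1); cv2.imwrite("pics/w7.png",im)
E
```

```text
[ 0.48711134 -0.00586315  0.14282276] [-0.79694506 -0.42624899 -2.83716856] 0.4620482720958125
(array([0.00051764, 0.0009906 , 0.17042958]), array([-0.00038849,  0.00079794, -0.00029673]), np.float64(9.235474375473222))
```

View pics/w7.png

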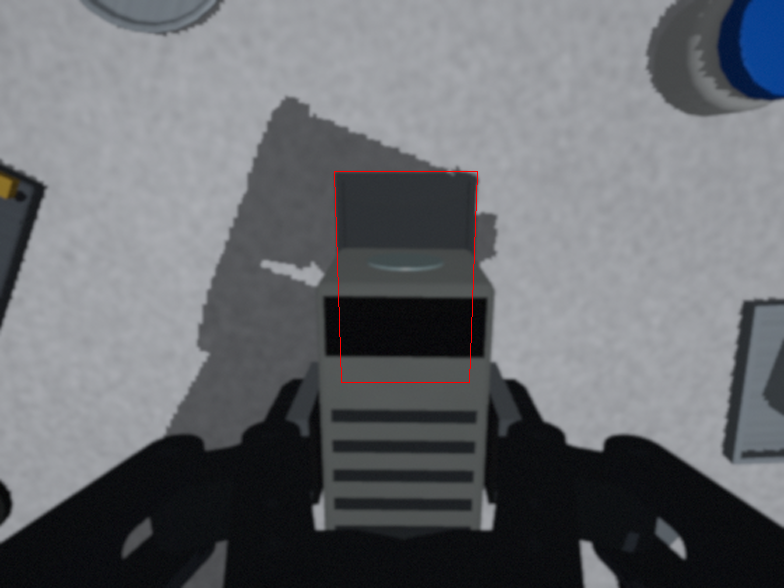

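The lamp is held square over the long tray, whose rim fits the overlay, so I'll lower it.

>>> arm_command --steps '[{"translation": [0,0.001,0.05],"twist": [0,0,0],"fingers": -1},{"translation": [0,0.001,0.1],"twist": [0,0,0],"fingers": -1},{"translation": [0,0.001,0.14],"twist": [0,0,0],"fingers": -1},{"translation": [0,0.001,0.16],"twist": [0,0,0],"fingers": -1},{"translation": [0,0.001,0.16],"twist": [0,0,0],"fingers": -1}]'

```text
time: 25.55
eef_pos: [0.487, -0.0069, 0.0226]
tcp_rot: [0.997, 0.081, -0.001, -0.0]
contact_force: [0.7, -0.2, -2.5]
opening: 0.461
finger_force: 42.9
```

>>> arm_command --steps '[{"translation": [0,0,0.0015],"twist": [0,0,0],"fingers": -1},{"translation": [0,0,0.003],"twist": [0,0,0],"fingers": -1},{"translation": [0,0,0.003],"twist": [0,0,0],"fingers": -1},{"translation": [0,0,0.003],"twist": [0,0,0],"fingers": -1}]'

```text
time: 26.05
eef_pos: [0.4878, -0.0071, 0.0215]
tcp_rot: [0.997, 0.081, 0.0, 0.0]
contact_force: [-1.3, -0.6, -2.6]
opening: 0.462
finger_force: 42.9
```

>>> arm_command --steps '[{"translation": [0,0,0.002],"twist": [0,0,0],"fingers": -1},{"translation": [0,0,0.004],"twist": [0,0,0],"fingers": -1},{"translation": [0,0,0.006],"twist": [0,0,0],"fingers": -1},{"translation": [0,0,0.006],"twist": [0,0,0],"fingers": -1}]'

```text
time: 26.55
eef_pos: [0.4873, -0.007, 0.0163]
tcp_rot: [0.997, 0.081, -0.0, -0.0]
contact_force: [0.9, 1.2, -2.8]
opening: 0.463
finger_force: 42.9
```

>>> arm_command --steps '[{"translation": [0,0,0.0007],"twist": [0,0,0],"fingers": -1},{"translation": [0,0,0.0013],"twist": [0,0,0],"fingers": -1},{"translation": [0,0,0.0013],"twist": [0,0,0],"fingers": -1}]'

```text
time: 26.92
eef_pos: [0.4876, -0.0071, 0.016]
tcp_rot: [0.997, 0.081, -0.0, 0.0]
contact_force: [-1.5, 0.8, 1.6]
opening: 0.467
finger_force: 43.5
```

>>> arm_command --steps '[{"translation": [0,0,0],"twist": [0,0,0],"fingers": 0.3},{"translation": [0,0,0],"twist": [0,0,0],"fingers": 0.6},{"translation": [0,0,0],"twist": [0,0,0],"fingers": 1},{"translation": [0,0,0],"twist": [0,0,0],"fingers": 1},{"translation": [0,0,0],"twist": [0,0,0],"fingers": 1}]'

```text
time: 27.55
eef_pos: [0.4876, -0.007, 0.0156]
tcp_rot: [0.997, 0.081, 0.0, 0.0]
contact_force: [-0.6, 0.5, 0.2]
opening: 1.003
finger_force: 0.0
```

>>> arm_command --steps '[{"translation": [0,0,-0.02],"twist": [0,0,0],"fingers": 1},{"translation": [0,0,-0.08],"twist": [0,0,0],"fingers": 1},{"translation": [0,0,-0.14],"twist": [0,0,0],"fingers": 1},{"translation": [0,0.04,-0.192],"twist": [0,0,0],"fingers": 1},{"translation": [0,0.084,-0.192],"twist": [0,0,0],"fingers": 1}]'

```text
time: 28.18
eef_pos: [0.5006, -0.0704, 0.1655]
tcp_rot: [0.997, 0.082, 0.005, 0.002]
contact_force: [0.7, -0.2, -0.1]
opening: 1.001
finger_force: 0.0
```

>>> arm_command --steps '[{"translation": [-0.02,0.06,0],"twist": [0,0,0.07],"fingers": 1},{"translation": [-0.04,0.12,0],"twist": [0,0,0.154],"fingers": 1},{"translation": [-0.06,0.18,0],"twist": [0,0,0.154],"fingers": 1},{"translation": [-0.0765,0.24,0],"twist": [0,0,0.154],"fingers": 1},{"translation": [-0.0765,0.24,0],"twist": [0,0,0.154],"fingers": 1}]'

```text
time: 28.8
eef_pos: [0.4699, -0.259, 0.161]
tcp_rot: [1.0, -0.002, 0.001, 0.001]
contact_force: [0.9, 1.2, -1.1]
opening: 1.002
finger_force: 0.0
```

>>> arm_command --steps '[{"translation": [0,0,0],"twist": [0,0,0],"fingers": 1},{"translation": [0,0,0],"twist": [0,0,0],"fingers": 1}]'

```text
time: 29.05
eef_pos: [0.4702, -0.2549, 0.1598]
tcp_rot: [1.0, 0.001, 0.0, -0.0]
contact_force: [-0.2, 1.0, -0.9]
opening: 1.002
finger_force: 0.0
```

```bash
python3 - <<'E'
from h import *
s=get_state(); print(s["eef_pos"],s["opening"]); print(goto([.4705,-.256,.0185],0))
p=shot("wrist"); save(p,"w8",s=1.4); pickle.dump(p,open("w8.pkl","wb"))
C=np.array([[1,1],[1,-1],[-1,-1],[-1,1]])*.024+[.470,-.256]
q=proj(p,np.c_[C,[.049]*4]); im=cv2.imread("pics/w8.png")
cv2.polylines(im,[np.int32((q[:,::-1]+.5)*1.4)],True,(0,0,255),1); cv2.imwrite("pics/w8.png",im)
E
```

```text
[ 0.47018051 -0.25492468  0.15975198] 1.0017527041006051
(array([0.00042185, 0.00147665, 0.18833565]), array([-2.13176064e-04, -6.35618012e-06,  1.89274214e-03]), np.float64(0.1135644848769825))
```

View pics/w8.png

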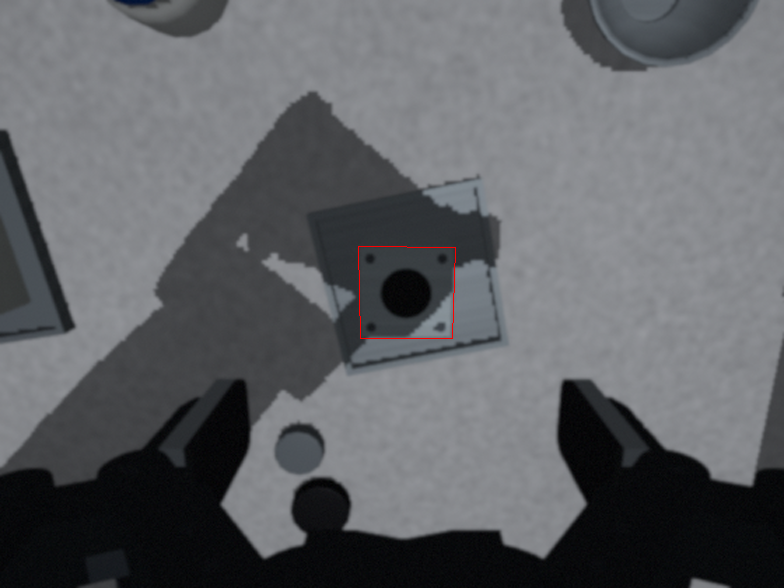

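The block stands flat in the spare tray exactly where predicted (overlay matches). Now I'll grasp it and take it to the stage.

>>> arm_command --steps '[{"translation": [0,0.001,0.05],"twist": [0,0,0.002],"fingers": 1},{"translation": [0,0.001,0.1],"twist": [0,0,0.002],"fingers": 1},{"translation": [0,0.001,0.15],"twist": [0,0,0.002],"fingers": 1},{"translation": [0,0.001,0.18],"twist": [0,0,0.002],"fingers": 1},{"translation": [0,0.001,0.187],"twist": [0,0,0.002],"fingers": 1}]'

```text
time: 29.72
eef_pos: [0.4692, -0.2551, 0.0177]
tcp_rot: [1.0, -0.0, -0.001, -0.001]
contact_force: [-0.3, 0.1, -0.3]
opening: 0.996
finger_force: 0.0
```

>>> arm_command --steps '[{"translation": [0,0,0],"twist": [0,0,0],"fingers": 0.5},{"translation": [0,0,0],"twist": [0,0,0],"fingers": 0.3},{"translation": [0,0,0],"twist": [0,0,0],"fingers": -1},{"translation": [0,0,0],"twist": [0,0,0],"fingers": -1},{"translation": [0,0,0],"twist": [0,0,0],"fingers": -1}]' --grip_force 40

```text
time: 30.35
eef_pos: [0.4711, -0.2575, 0.0209]
tcp_rot: [1.0, -0.001, 0.001, 0.001]
contact_force: [0.1, 2.2, 5.5]
opening: 0.558
finger_force: 44.1
```

>>> arm_command --steps '[{"translation": [0,0,0],"twist": [0,0,0],"fingers": -1},{"translation": [0,0,0],"twist": [0,0,0],"fingers": -1}]'

```text
time: 30.6
eef_pos: [0.4711, -0.2575, 0.021]
tcp_rot: [1.0, -0.001, 0.001, 0.001]
contact_force: [0.6, 1.5, 7.0]
opening: 0.555
finger_force: 44.2
```

>>> arm_command --steps '[{"translation": [0,0,-0.015],"twist": [0,0,0],"fingers": -1},{"translation": [0,0,-0.06],"twist": [0,0,0],"fingers": -1},{"translation": [0,0,-0.12],"twist": [0,0,0],"fingers": -1},{"translation": [0,0,-0.18],"twist": [0,0,0],"fingers": -1},{"translation": [0,0,-0.18],"twist": [0,0,0],"fingers": -1}]'

```text
time: 31.22
eef_pos: [0.472, -0.2585, 0.1588]
tcp_rot: [1.0, -0.001, 0.003, 0.003]
contact_force: [0.3, -0.8, -2.9]
opening: 0.552
finger_force: 43.2
```

>>> arm_command --steps '[{"translation": [0,-0.06,0],"twist": [0,0,0],"fingers": -1},{"translation": [0,-0.13,0],"twist": [0,0,0],"fingers": -1},{"translation": [0,-0.2,0],"twist": [0,0,0],"fingers": -1},{"translation": [0,-0.27,0],"twist": [0,0,0],"fingers": -1},{"translation": [0,-0.33,0],"twist": [0,0,0],"fingers": -1}]'

```text
time: 31.85
eef_pos: [0.4684, -0.0073, 0.1519]
tcp_rot: [1.0, -0.001, -0.002, -0.0]
contact_force: [0.8, 0.3, -2.1]
opening: 0.557
finger_force: 43.2
```

>>> arm_command --steps '[{"translation": [0,-0.07,0],"twist": [0,0,0],"fingers": -1},{"translation": [0,-0.14,0],"twist": [0,0,0.07],"fingers": -1},{"translation": [0,-0.21,0],"twist": [0,0,0.15],"fingers": -1},{"translation": [0,-0.27,0],"twist": [0,0,0.22],"fingers": -1},{"translation": [0,-0.3,0],"twist": [0,0,0.294],"fingers": -1}]'

```text
time: 32.48
eef_pos: [0.4687, 0.2173, 0.1517]
tcp_rot: [0.988, -0.154, -0.002, 0.001]
contact_force: [0.5, 0.2, -3.3]
opening: 0.554
finger_force: 43.2
```

>>> arm_command --steps '[{"translation": [0,0,0],"twist": [0,0,0],"fingers": -1},{"translation": [0,0,0],"twist": [0,0,0],"fingers": -1}]'

```text
time: 32.72
eef_pos: [0.4698, 0.2149, 0.1527]
tcp_rot: [0.988, -0.154, -0.001, 0.001]
contact_force: [0.6, 0.3, -3.5]
opening: 0.554
finger_force: 43.2
```

```bash
python3 - <<'E'
from h import *
s=get_state(); print(s["eef_pos"],s["tcp_rot"],s["opening"],s["contact_force"]); print(goto([.4901,.2697,.04],-.308))
p=shot("wrist"); save(p,"w9",s=1.4); pickle.dump(p,open("w9.pkl","wb"))
a=-.308;c,s=np.cos(a),np.sin(a); C=np.array([[1,1],[1,-1],[-1,-1],[-1,1]])*.055@np.array([[c,s],[-s,c]])+[.4725,.2606]
q=proj(p,np.c_[C,[.012]*4]); im=cv2.imread("pics/w9.png")
cv2.polylines(im,[np.int32((q[:,::-1]+.5)*1.4)],True,(0,0,255),1); cv2.imwrite("pics/w9.png",im)
E
```

```text
[0.4697992  0.21485678 0.1527463 ] [ 9.88112656e-01 -1.53723632e-01 -1.31936853e-03  8.26276429e-04] 0.5540704967969284 [ 0.60328938  0.27977162 -3.54027841]
(array([ 0.00392736, -0.07819756,  0.15016048]), array([ 0.00194592,  0.00224792, -0.00064131]), np.float64(-17.6857162629492))
```

View pics/w9.png

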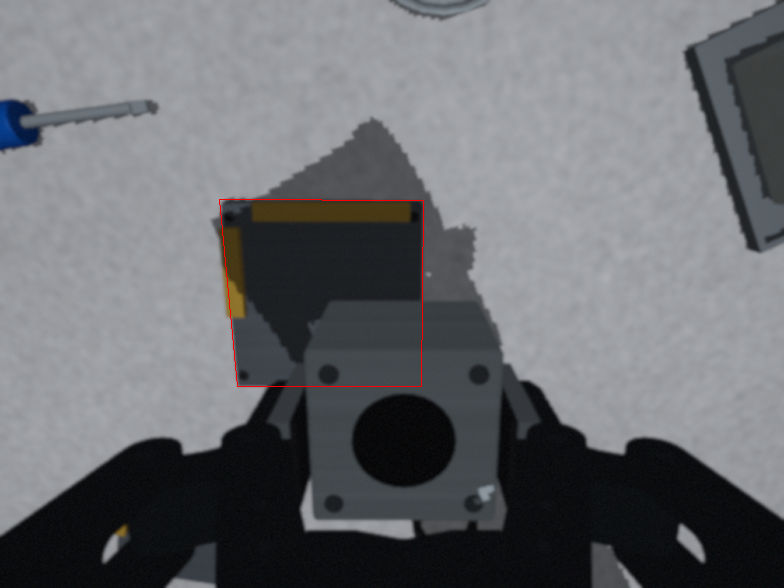

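The stage overlay fits and the block is held square. Now I'll go over the corner, 7 mm short of both stops, and lower to just above the face.

>>> arm_command --steps '[{"translation": [0.003,-0.04,0],"twist": [0.001,0.001,0],"fingers": -1},{"translation": [0.005,-0.078,0.03],"twist": [0.002,0.002,-0.001],"fingers": -1},{"translation": [0.005,-0.078,0.08],"twist": [0.002,0.002,-0.001],"fingers": -1},{"translation": [0.005,-0.078,0.13],"twist": [0.002,0.002,-0.001],"fingers": -1},{"translation": [0.005,-0.078,0.15],"twist": [0.002,0.002,-0.001],"fingers": -1}]'

```text
time: 33.4
eef_pos: [0.4905, 0.2685, 0.039]
tcp_rot: [0.988, -0.154, -0.001, 0.0]
contact_force: [-0.6, -0.6, -3.6]
opening: 0.554
finger_force: 43.2
```

>>> arm_command --steps '[{"translation": [0,0,0.002],"twist": [0,0,0],"fingers": -1},{"translation": [0,0,0.004],"twist": [0,0,0],"fingers": -1},{"translation": [0,0,0.004],"twist": [0,0,0],"fingers": -1},{"translation": [0,0,0.004],"twist": [0,0,0],"fingers": -1}]'

```text
time: 33.9
eef_pos: [0.4929, 0.2705, 0.04]
tcp_rot: [0.988, -0.154, 0.002, -0.001]
contact_force: [-0.9, -1.3, -2.9]
opening: 0.553
finger_force: 43.2
```

```bash
python3 - <<'E'
from h import *
s=get_state(); print(s["eef_pos"],s["tcp_rot"],s["contact_force"]); print(goto([.4911,.2697,.0295],-.308))
E
```

```text
[0.49294636 0.27050117 0.04001291] [ 0.98813614 -0.15355971  0.00212824 -0.00135912] [-0.90343135 -1.28030314 -2.93458879]
(array([-0.00207461,  0.00181175,  0.01400348]), array([-0.0031885 , -0.00361837, -0.00032506]), np.float64(-17.666966293795852))
```

>>> arm_command --steps '[{"translation": [-0.001,0.001,0.003],"twist": [-0.002,-0.002,0],"fingers": -1},{"translation": [-0.002,0.002,0.006],"twist": [-0.002,-0.002,0],"fingers": -1},{"translation": [-0.002,0.002,0.009],"twist": [-0.002,-0.002,0],"fingers": -1},{"translation": [-0.002,0.002,0.011],"twist": [-0.002,-0.002,0],"fingers": -1},{"translation": [-0.002,0.002,0.011],"twist": [-0.002,-0.002,0],"fingers": -1}]'

```text
time: 34.52
eef_pos: [0.4902, 0.2692, 0.0303]
tcp_rot: [0.988, -0.154, -0.0, 0.0]
contact_force: [0.2, -0.7, -2.9]
opening: 0.557
finger_force: 43.2
```

>>> arm_command --steps '[{"translation": [0,0,0.001],"twist": [0,0,0],"fingers": -1},{"translation": [0,0,0.002],"twist": [0,0,0],"fingers": -1},{"translation": [0,0,0.002],"twist": [0,0,0],"fingers": -1}]'

```text
time: 34.9
eef_pos: [0.4904, 0.2693, 0.0291]
tcp_rot: [0.988, -0.154, 0.0, -0.0]
contact_force: [0.9, 0.9, -3.4]
opening: 0.556
finger_force: 43.3
```

```bash
python3 - <<'E'
from h import *
s=get_state(); print(s["eef_pos"],s["tcp_rot"],s["contact_force"]); print(goto([.4911,.2697,.029],-.308))
E
```

```text
[0.49039039 0.26928624 0.02910376] [ 9.88129098e-01 -1.53625791e-01  2.41366509e-05 -2.81169716e-05] [ 0.93825934  0.94175702 -3.41134264]
(array([ 0.00073399, -0.00081289,  0.00013843]), array([-6.01349548e-05, -3.73149937e-05, -4.51843062e-04]), np.float64(-17.67421074421945))
```

>>> arm_command --steps '[{"translation": [0,0,0.0007],"twist": [0,0,0],"fingers": -1},{"translation": [0,0,0.0013],"twist": [0,0,0],"fingers": -1},{"translation": [0,0,0.0013],"twist": [0,0,0],"fingers": -1}]'

```text
time: 35.28
eef_pos: [0.4904, 0.2693, 0.029]
tcp_rot: [0.988, -0.154, -0.0, 0.0]
contact_force: [-3.6, -1.7, 5.0]
opening: 0.555
finger_force: 44.2
```

>>> arm_command --steps '[{"translation": [0.002,0,-0.001],"twist": [0,0,0],"fingers": -1},{"translation": [0.004,0,-0.001],"twist": [0,0,0],"fingers": -1},{"translation": [0.006,0,-0.001],"twist": [0,0,0],"fingers": -1},{"translation": [0.006,0,-0.001],"twist": [0,0,0],"fingers": -1},{"translation": [0.006,0,-0.001],"twist": [0,0,0],"fingers": -1}]'

```text
time: 35.9
eef_pos: [0.495, 0.268, 0.029]
tcp_rot: [0.988, -0.154, 0.0, -0.0]
contact_force: [-2.0, 1.6, 1.1]
opening: 0.547
finger_force: 43.9
```

>>> arm_command --steps '[{"translation": [0.001,0,0],"twist": [0,0,0],"fingers": -1},{"translation": [0.002,0,0],"twist": [0,0,0],"fingers": -1},{"translation": [0.002,0,0],"twist": [0,0,0],"fingers": -1},{"translation": [0.002,0,0],"twist": [0,0,0],"fingers": -1}]'

```text
time: 36.4
eef_pos: [0.4961, 0.2675, 0.029]
tcp_rot: [0.988, -0.154, 0.0, -0.0]
contact_force: [-3.5, 2.4, 3.8]
opening: 0.557
finger_force: 44.0
```

>>> arm_command --steps '[{"translation": [0.0007,0,-0.0005],"twist": [0,0,0],"fingers": -1},{"translation": [0.0013,0,-0.0005],"twist": [0,0,0],"fingers": -1},{"translation": [0.0013,0,-0.0005],"twist": [0,0,0],"fingers": -1}]'

```text
time: 36.78
eef_pos: [0.4969, 0.2671, 0.029]
tcp_rot: [0.988, -0.154, -0.0, 0.0]
contact_force: [-2.9, 1.2, 2.2]
opening: 0.555
finger_force: 43.8
```

>>> arm_command --steps '[{"translation": [0.0007,0,0],"twist": [0,0,0],"fingers": -1},{"translation": [0.0013,0,0],"twist": [0,0,0],"fingers": -1},{"translation": [0.0013,0,0],"twist": [0,0,0],"fingers": -1}]'

```text
time: 37.15
eef_pos: [0.4969, 0.267, 0.029]
tcp_rot: [0.988, -0.154, -0.001, 0.0]
contact_force: [-4.9, 2.7, 3.2]
opening: 0.558
finger_force: 44.0
```

>>> arm_command --steps '[{"translation": [0.0007,0,0],"twist": [0,0,0],"fingers": -1},{"translation": [0.0013,0,0],"twist": [0,0,0],"fingers": -1},{"translation": [0.0013,0,0],"twist": [0,0,0],"fingers": -1}]'

```text
time: 37.52
eef_pos: [0.497, 0.267, 0.0291]
tcp_rot: [0.988, -0.154, -0.002, 0.0]
contact_force: [-7.1, 2.6, 6.1]
opening: 0.556
finger_force: 44.3
```

>>> arm_command --steps '[{"translation": [-0.0015,-0.002,-0.0005],"twist": [0,0,0],"fingers": -1},{"translation": [-0.0015,-0.004,-0.0005],"twist": [0,0,0],"fingers": -1},{"translation": [-0.0015,-0.006,-0.0005],"twist": [0,0,0],"fingers": -1},{"translation": [-0.0015,-0.007,-0.0005],"twist": [0,0,0],"fingers": -1},{"translation": [-0.0015,-0.007,-0.0005],"twist": [0,0,0],"fingers": -1}]'

```text
time: 38.15
eef_pos: [0.4979, 0.2699, 0.0291]
tcp_rot: [0.988, -0.153, -0.002, 0.003]
contact_force: [-6.6, -5.5, 5.3]
opening: 0.554
finger_force: 44.3
```

>>> arm_command --steps '[{"translation": [0,-0.0007,0],"twist": [0,0,0],"fingers": -1},{"translation": [0,-0.0013,0],"twist": [0,0,0],"fingers": -1},{"translation": [0,-0.0013,0],"twist": [0,0,0],"fingers": -1}]'

```text
time: 38.52
eef_pos: [0.4981, 0.2708, 0.0291]
tcp_rot: [0.988, -0.153, -0.002, 0.003]
contact_force: [-7.2, -5.6, 5.7]
opening: 0.559
finger_force: 44.3
```

>>> arm_command --steps '[{"translation": [0,-0.0007,0],"twist": [0,0,0],"fingers": -1},{"translation": [0,-0.0013,0],"twist": [0,0,0],"fingers": -1},{"translation": [0,-0.0013,0],"twist": [0,0,0],"fingers": -1}]'

```text
time: 38.9
eef_pos: [0.4984, 0.2717, 0.0291]
tcp_rot: [0.988, -0.153, -0.002, 0.003]
contact_force: [-6.2, -5.6, 7.0]
opening: 0.552
finger_force: 44.4
```

>>> arm_command --steps '[{"translation": [0,-0.0007,-0.0007],"twist": [0,0,0],"fingers": -1},{"translation": [0,-0.0013,-0.0007],"twist": [0,0,0],"fingers": -1},{"translation": [0,-0.002,-0.0007],"twist": [0,0,0],"fingers": -1},{"translation": [0,-0.002,-0.0007],"twist": [0,0,0],"fingers": -1}]'

```text
time: 39.4
eef_pos: [0.4992, 0.274, 0.0291]
tcp_rot: [0.988, -0.154, -0.002, 0.002]
contact_force: [-4.5, -3.1, 0.5]
opening: 0.553
finger_force: 43.7
```

>>> arm_command --steps '[{"translation": [0,-0.0007,0],"twist": [0,0,0],"fingers": -1},{"translation": [0,-0.0013,0],"twist": [0,0,0],"fingers": -1},{"translation": [0,-0.0013,0],"twist": [0,0,0],"fingers": -1}]'

```text
time: 39.78
eef_pos: [0.4993, 0.2742, 0.0291]
tcp_rot: [0.988, -0.153, -0.002, 0.003]
contact_force: [-4.3, -5.6, 2.3]
opening: 0.552
finger_force: 44.0
```

>>> arm_command --steps '[{"translation": [0,-0.0007,0],"twist": [0,0,0],"fingers": -1},{"translation": [0,-0.0013,0],"twist": [0,0,0],"fingers": -1},{"translation": [0,-0.0013,0],"twist": [0,0,0],"fingers": -1}]'

```text
time: 40.15
eef_pos: [0.4993, 0.2742, 0.0292]
tcp_rot: [0.988, -0.153, -0.002, 0.004]
contact_force: [-5.9, -8.4, 4.4]
opening: 0.554
finger_force: 44.2
```

Both stops are reached, and the tool sits at stage (21.4, 21.1) mm as expected. I'll ease the load while keeping a light press, then release.

>>> arm_command --steps '[{"translation": [0,0.0007,0],"twist": [0,0,0],"fingers": -1},{"translation": [0,0.0013,0],"twist": [0,0,0],"fingers": -1},{"translation": [0,0.0013,0],"twist": [0,0,0],"fingers": -1}]'

```text
time: 40.52
eef_pos: [0.4992, 0.2742, 0.0291]
tcp_rot: [0.988, -0.153, -0.002, 0.002]
contact_force: [-5.1, -5.8, 2.3]
opening: 0.554
finger_force: 43.9
```

>>> arm_command --steps '[{"translation": [0,0,0],"twist": [0,0,0],"fingers": 0.2},{"translation": [0,0,0],"twist": [0,0,0],"fingers": 0.4},{"translation": [0,0,0],"twist": [0,0,0],"fingers": 0.7},{"translation": [0,0,0],"twist": [0,0,0],"fingers": 1},{"translation": [0,0,0],"twist": [0,0,0],"fingers": 1}]'

```text
time: 41.15
eef_pos: [0.5009, 0.2763, 0.0303]
tcp_rot: [0.988, -0.154, 0.0, -0.0]
contact_force: [1.0, 0.6, 0.4]
opening: 1.001
finger_force: 0.0
```

>>> arm_command --steps '[{"translation": [0,0,-0.02],"twist": [0,0,0],"fingers": 1},{"translation": [0,0,-0.07],"twist": [0,0,0],"fingers": 1},{"translation": [0,0,-0.13],"twist": [0,0,0],"fingers": 1},{"translation": [0.02,0,-0.18],"twist": [0,0,0],"fingers": 1},{"translation": [0.02,0,-0.18],"twist": [0,0,0],"fingers": 1}]'

```text
time: 41.78
eef_pos: [0.5184, 0.2723, 0.171]
tcp_rot: [0.988, -0.154, 0.005, -0.002]
contact_force: [-0.2, 0.5, -0.9]
opening: 1.001
finger_force: 0.0
```

>>> arm_command --steps '[{"translation": [0,0,0],"twist": [0,0,0],"fingers": 1},{"translation": [0,0,0],"twist": [0,0,0],"fingers": 1}]'

```text
time: 42.02
eef_pos: [0.5137, 0.2713, 0.1633]
tcp_rot: [0.988, -0.154, -0.002, 0.001]
contact_force: [1.3, -0.1, 0.7]
opening: 0.997
finger_force: 0.0
```

```bash
python3 - <<'E'
from h import *
s=get_state(); print(s["eef_pos"],s["tcp_rot"],s["time"])
p=shot("wrist"); save(p,"w10",(120,340,150,430),2.8); pickle.dump(p,open("w10.pkl","wb"))
print(recognise(p,"align_block"))
E
```

```text
[0.5136558 0.2712922 0.1633339] [ 9.88146067e-01 -1.53506924e-01 -1.55084744e-03  7.54543513e-04] 42.025
[{'point': [225.1, 291.6], 'conf': 0.77}]
```

View pics/w10.png

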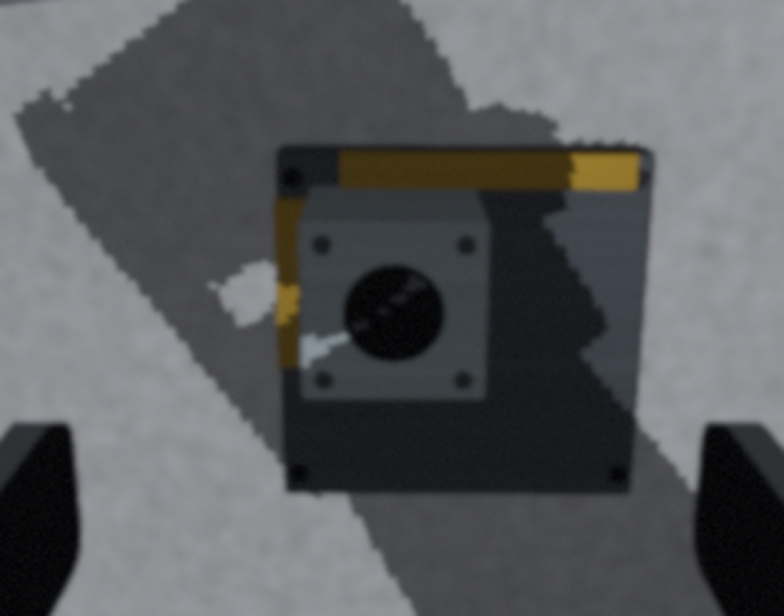

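The block lies flat with its faces on both brass bars: edges meet at crop row 190 and column 300, with no gap visible. I'll back off for a last look at all three.

>>> arm_command --steps '[{"translation": [0.04,0.04,-0.06],"twist": [0,0,0],"fingers": 1},{"translation": [0.08,0.09,-0.12],"twist": [0,0,-0.1],"fingers": 1},{"translation": [0.12,0.14,-0.13],"twist": [0,0,-0.2],"fingers": 1},{"translation": [0.136,0.18,-0.13],"twist": [0,0,-0.294],"fingers": 1},{"translation": [0.136,0.18,-0.13],"twist": [0,0,-0.294],"fingers": 1}]'

```text
time: 42.75
eef_pos: [0.5712, 0.1102, 0.2618]
tcp_rot: [1.0, -0.002, -0.001, 0.0]
contact_force: [-0.3, 0.9, 0.2]
opening: 0.997
finger_force: 0.0
```

>>> arm_command --steps '[{"translation": [0,0,0],"twist": [0,0,0],"fingers": 1},{"translation": [0,0,0],"twist": [0,0,0],"fingers": 1},{"translation": [0,0,0],"twist": [0,0,0],"fingers": 1}]'

```text
time: 43.12
eef_pos: [0.5709, 0.113, 0.2624]
tcp_rot: [1.0, 0.0, -0.0, -0.0]
contact_force: [0.2, 0.6, 0.1]
opening: 1.002
finger_force: 0.0
```

```bash
python3 - <<'E'
from h import *
p=shot("wrist"); save(p,"w11",s=1.4); pickle.dump(p,open("w11.pkl","wb"))
im=cv2.imread("pics/w11.png")
def rect(x,y,a,lx,ly,z):
    c,s=np.cos(a),np.sin(a); C=np.array([[1,1],[1,-1],[-1,-1],[-1,1]])*[lx/2,ly/2]@np.array([[c,s],[-s,c]])+[x,y]
    q=proj(p,np.c_[C,[z]*4]); cv2.polylines(im,[np.int32((q[:,::-1]+.5)*1.4)],True,(0,0,255),1)
rect(.4989,.2743,-.308,.048,.048,.057); rect(.4875,-.0065,.1615,.08,.04,.049)
q=proj(p,[[.636,.1418,.063]])[0]; print((q+.5)*1.4)
a=np.linspace(0,6.28,40); q=proj(p,np.c_[.636+.013*np.cos(a),.1418+.013*np.sin(a),0*a+.063]); cv2.polylines(im,[np.int32((q[:,::-1]+.5)*1.4)],True,(0,0,255),1)
cv2.imwrite("pics/w11.png",im)
E
```

```text
[158.73303598 359.49969106]
```

View pics/w11.png

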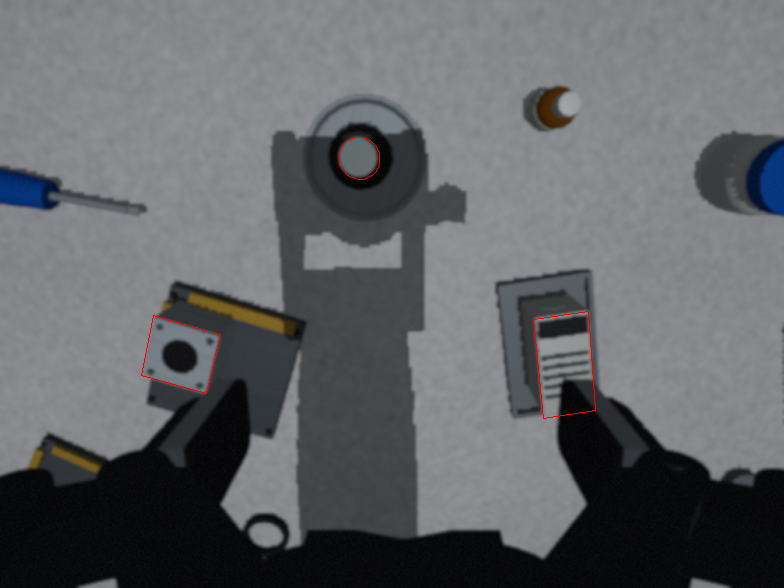

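All three parts match their target overlays: the coupler centred in the dish, the lamp in the long tray, and the block in the corner. The dropper, jar and driver stand where they were.

```bash
python3 -c "
from h import *
print(sign_off())"
```

```text
the job is handed in; nothing more can be done
None
```

I handed the job in at about 43 s of the 104 s limit: the coupler stands in the middle of the dish, the lamp module is in the long tray, and the block lies flat on the larger stage against both stops; the block was parked in the square tray on the way, and the jar, dropper bottle and screwdriver were not touched.

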